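# Block the laser, pack the lens carriers into the fence corner, unblock

### The arm

A 6-joint arm with a two-finger parallel gripper is mounted at the origin on the work surface. World frame = base frame: x ahead of the robot, y to its left, z up, the work surface at z = 0. Lengths are in mm, angles in rad, forces in N, time in s.
With the tool pointing down it reaches from about 275 to 850 mm from the base axis. Payload 5.2 kg.
Tool frame: the origin (TCP) lies on the centre line of the jaws, within the pads' length; the fingertips stand 17 mm ahead of it and the grasp point (between the pads) lies 2 mm behind it; z points along the fingers, y is the direction in which the jaws open and shut (so a half turn about z gives the same grasp; the last joint's range is limited). The gripper opens to 85 mm and grips with 20 to 120 N. Pads are 22 mm wide; open, the fingers measure 114 mm over their backs; the gripper's body (76 mm by 85 mm) begins 54 mm behind the grasp point. The pads swing forward as they close: fully open they stand 13 mm farther back than shut.
Start: joints at [1.143, 0.259, 1.535, -0, 1.348, -0.203], TCP at [122.578, 536.171, 248.31] pointing down, gripper open.
Joint ranges: [-3.14, 3.14], [-0.91, 2.08], [0.19, 2.58], [-1.22, 4.36], [0.22, 2.71], [-3.12, 3.12]. Speed limits (rad/s): [2.57, 2.57, 3.14, 3.14, 3.14, 3.14].

### API

Orientations are given as a 3x3 rotation matrix whose columns are the frame's x, y, z axes.
In Python, from rig import ctrl, grab_frame, job gives the robot as it stands. The module is installed in compiled form; this text tells all that it offers.
- The arm moves only by the tool move_arm, never from a script. Its argument "commands" is text: rows parted by semicolons, each of 7 numbers parted by spaces: the shift along the tool's x, y, z in m, then the turn, a rotation vector about the tool's x, y, z in rad, then the closure, from 0 (fully open) to 1 (shut). A call has 1 to 10 rows; each row is the pose to reach, as a shift and turn from the pose measured when the call began, along the tool's axes at that moment; what a row does not reach only later rows make up. A row lasts 1/10 s, in which the tool goes at most 50 mm and 8.59 degrees, less where a joint would pass 70% of its speed; a pose out of reach is approached as far as the arm can. A call with a gripper value outside its range is refused whole. The fingers move at their own pace and stop on an object; "grip_force" is the grip in N (left out, the last holds). Time passes only in rows, so rows that repeat a pose let the fingers close. It gives the time, the measured TCP pose, the force and the opening at its end, in the units of the state.
- ctrl.get_obs(): the state, without advancing time (a new reading comes with each control period).
- grab_frame(name): name is "scene" or "top" or "wrist"; returns a dict with "color" (384x512x3 uint8, blue, green, red), "K" (3x3 intrinsics, pixels), "world_to_cam" (4x4, takes a point from world to camera coordinates); the wrist camera has in their place "tool_from_camera" (4x4, takes a point from camera to tool coordinates, whose origin is the TCP and whose axes are the flange's). Camera axes: x right, y down, z forward; pixel columns grow to the right and rows downward; lengths in mm; the calibration is good to about 2 mm. A picture is of the moment at which its call begins: read the wrist's pose just before it. There is no depth.
- job.close_job(): hands the job in, once; it reports no verdict.
The state is a dict: "clock": time; "joint_positions": joint angles; "joint_velocities": joint speeds; "effort": joint torques, N m; "tcp_pos": TCP position; "ee_rot": TCP orientation; "ft_force": force on the tool from outside, world axes, zero at the start; "torque": the same for the moment, N m; "opening": finger opening in mm.
Only numpy, scipy, OpenCV 4.12 (cv2) and the standard library are available. Lean on these libraries where they do the work, as an engineer would, in place of code of your own. Each camera call takes 0.05 s, during which the arm holds its last target.

### The job

Block the laser first: slide the black beam-dump pot over the table, never lifting it, from its blue parking ring to the middle of the yellow ring in front of the laser. With the pot standing there, bring all the lens carriers into the blue fence corner as one tight row along the long fence, in any order, lenses facing along the row: every base square and flush against the long fence, the first hard against the end stop and each next one hard against its neighbour. When all are in, slide the pot, still without lifting it, back to the middle of the blue ring, and leave the screwdriver, jar and meter where they are.

Things in the scene. Friction and masses are not known exactly. Their poses are not given: they have to be found in the camera images.
- fence: Fixed blue L-shaped fence, 22 mm high, walls 14 mm thick. Origin: inner corner at table height. Long wall along +y: inner face at x = 0, wall at x > 0, to y = 260 mm. End stop along -x: inner face at y = 0, wall at y < 0, to x = -66 mm. Parts go at x < 0, y > 0. Joined to it: a grey laser head, 85 mm high, at x -82..18, y 440..660 mm, aperture facing -y down the row.
- beam_mark (a point): Centre of the yellow ring (98 mm outside, 82 mm inside diameter, painted flat on the table) in front of the laser aperture; at x = -32, y = 340 mm in the fence's frame, at table height.
- park_mark: Blue ring (98 mm outside, 82 mm inside diameter, painted flat on the table), the pot's parking place, nearer the robot than the yellow ring. Origin: its centre at table height.
- pot: Black finned beam-dump pot, a loose round can of 67 mm diameter and 28 mm height, with a coaxial orange knob of 22 mm diameter from 28 to 56 mm height; about 0.6 kg. Starts on the blue ring. Origin: centre of its underside, z up. It slides upright when pushed low, or pulled by the knob with the fingers closed along the direction of travel; led otherwise it may tip.
- carrier0: Lens carrier, amber lens (may be absent). Dark metal base 50 (x) x 64 (y) x 16 mm high; upright on its middle a black lens disc with brass ring, 14 mm thick along x, 40 mm diameter, centre 37 mm up, top at 57. Lens faces +-x, both ways alike. Origin: centre of underside, z up. Loose, about 0.2 kg. Can be pinched from above by the disc's flat faces; slides when pushed low on the base.
- carrier1: Lens carrier, green lens (may be absent). Dark metal base 50 (x) x 64 (y) x 16 mm high; upright on its middle a black lens disc with brass ring, 14 mm thick along x, 40 mm diameter, centre 37 mm up, top at 57. Lens faces +-x, both ways alike. Origin: centre of underside, z up. Loose, about 0.2 kg. Can be pinched from above by the disc's flat faces; slides when pushed low on the base.
- carrier2: Lens carrier, blue lens (may be absent). Dark metal base 50 (x) x 64 (y) x 16 mm high; upright on its middle a black lens disc with brass ring, 14 mm thick along x, 40 mm diameter, centre 37 mm up, top at 57. Lens faces +-x, both ways alike. Origin: centre of underside, z up. Loose, about 0.2 kg. Can be pinched from above by the disc's flat faces; slides when pushed low on the base.
- carrier3: Lens carrier, red lens (may be absent). Dark metal base 50 (x) x 64 (y) x 16 mm high; upright on its middle a black lens disc with brass ring, 14 mm thick along x, 40 mm diameter, centre 37 mm up, top at 57. Lens faces +-x, both ways alike. Origin: centre of underside, z up. Loose, about 0.2 kg. Can be pinched from above by the disc's flat faces; slides when pushed low on the base.
- driver: Bystander: screwdriver about 170 mm long lying on the table; leave alone. Origin: under its middle.
- tissue_jar: Bystander: amber jar with white cap, 60 mm diameter, 85 mm high; leave alone. Origin: centre of its underside.
- meter: Bystander: yellow hand-held meter lying flat, 90 x 140 x 30 mm; leave alone. Origin: centre of its underside.

How it is judged (in metres and radians):
On the way, in this order (a step that is already met when the one before it is completed fails the run):
1. the pot stands on the yellow ring, centred within 10 mm (horizontal distance between pot and beam_mark below 0.01 m and linear speed of pot below 0.02 m/s and angle between pot's own z axis and vertical below 0.05 rad), for 0.2 s.
2. all carriers present are packed square and flush in the fence corner while the pot stands on the yellow ring (all of step 1 and x of carrier0 in the frame of fence between -0.0345 and -0.029 m and angle between the x axis of each of carrier0, carrier1, carrier2, carrier3 and the y axis of fence, either way round below 0.03 rad and angle between each of carrier0, carrier1, carrier2, carrier3's own z axis and vertical below 0.05 rad and height (world z) of each of carrier0, carrier1, carrier2, carrier3 below 0.005 m and linear speed of each of carrier0, carrier1, carrier2, carrier3 below 0.02 m/s and x of carrier1 in the frame of fence between -0.0345 and -0.029 m and x of carrier2 in the frame of fence between -0.0345 and -0.029 m and x of carrier3 in the frame of fence between -0.0345 and -0.029 m and (y of carrier0 in the frame of fence between 0.022 and 0.028 m or (y of carrier0 in the frame of fence between 0.072 and 0.078 m and (y of carrier1 in the frame of fence between 0.022 and 0.028 m or y of carrier2 in the frame of fence between 0.022 and 0.028 m or y of carrier3 in the frame of fence between 0.022 and 0.028 m)) or (y of carrier0 in the frame of fence between 0.122 and 0.128 m and (y of carrier1 in the frame of fence between 0.072 and 0.078 m or y of carrier2 in the frame of fence between 0.072 and 0.078 m or y of carrier3 in the frame of fence between 0.072 and 0.078 m)) or (y of carrier0 in the frame of fence between 0.172 and 0.178 m and (y of carrier1 in the frame of fence between 0.122 and 0.128 m or y of carrier2 in the frame of fence between 0.122 and 0.128 m or y of carrier3 in the frame of fence between 0.122 and 0.128 m))) and (y of carrier1 in the frame of fence between 0.022 and 0.028 m or (y of carrier1 in the frame of fence between 0.072 and 0.078 m and (y of carrier0 in the frame of fence between 0.022 and 0.028 m or y of carrier2 in the frame of fence between 0.022 and 0.028 m or y of carrier3 in the frame of fence between 0.022 and 0.028 m)) or (y of carrier1 in the frame of fence between 0.122 and 0.128 m and (y of carrier0 in the frame of fence between 0.072 and 0.078 m or y of carrier2 in the frame of fence between 0.072 and 0.078 m or y of carrier3 in the frame of fence between 0.072 and 0.078 m)) or (y of carrier1 in the frame of fence between 0.172 and 0.178 m and (y of carrier0 in the frame of fence between 0.122 and 0.128 m or y of carrier2 in the frame of fence between 0.122 and 0.128 m or y of carrier3 in the frame of fence between 0.122 and 0.128 m))) and (y of carrier2 in the frame of fence between 0.022 and 0.028 m or (y of carrier2 in the frame of fence between 0.072 and 0.078 m and (y of carrier0 in the frame of fence between 0.022 and 0.028 m or y of carrier1 in the frame of fence between 0.022 and 0.028 m or y of carrier3 in the frame of fence between 0.022 and 0.028 m)) or (y of carrier2 in the frame of fence between 0.122 and 0.128 m and (y of carrier0 in the frame of fence between 0.072 and 0.078 m or y of carrier1 in the frame of fence between 0.072 and 0.078 m or y of carrier3 in the frame of fence between 0.072 and 0.078 m)) or (y of carrier2 in the frame of fence between 0.172 and 0.178 m and (y of carrier0 in the frame of fence between 0.122 and 0.128 m or y of carrier1 in the frame of fence between 0.122 and 0.128 m or y of carrier3 in the frame of fence between 0.122 and 0.128 m))) and (y of carrier3 in the frame of fence between 0.022 and 0.028 m or (y of carrier3 in the frame of fence between 0.072 and 0.078 m and (y of carrier0 in the frame of fence between 0.022 and 0.028 m or y of carrier1 in the frame of fence between 0.022 and 0.028 m or y of carrier2 in the frame of fence between 0.022 and 0.028 m)) or (y of carrier3 in the frame of fence between 0.122 and 0.128 m and (y of carrier0 in the frame of fence between 0.072 and 0.078 m or y of carrier1 in the frame of fence between 0.072 and 0.078 m or y of carrier2 in the frame of fence between 0.072 and 0.078 m)) or (y of carrier3 in the frame of fence between 0.172 and 0.178 m and (y of carrier0 in the frame of fence between 0.122 and 0.128 m or y of carrier1 in the frame of fence between 0.122 and 0.128 m or y of carrier2 in the frame of fence between 0.122 and 0.128 m)))), for 0.2 s.
3. the pot is back on the blue ring, centred within 10 mm (horizontal distance between pot and park_mark below 0.01 m and linear speed of pot below 0.02 m/s and angle between pot's own z axis and vertical below 0.05 rad), for 0.2 s.
At the end, for the whole second after the job is handed in: Carriers at rest, upright, within 2.5 mm of the long fence and 0.03 rad of square, lens axes along it, filling the 50 mm places from the end stop on without gaps, each within 3 mm (centres at 25, 75, .. mm). Pot upright, at rest, within 10 mm of the blue ring's centre (all of step 3 and x of carrier0 in the frame of fence between -0.0345 and -0.029 m and angle between the x axis of each of carrier0, carrier1, carrier2, carrier3 and the y axis of fence, either way round below 0.03 rad and angle between each of carrier0, carrier1, carrier2, carrier3's own z axis and vertical below 0.05 rad and height (world z) of each of carrier0, carrier1, carrier2, carrier3 below 0.005 m and linear speed of each of carrier0, carrier1, carrier2, carrier3 below 0.02 m/s and x of carrier1 in the frame of fence between -0.0345 and -0.029 m and x of carrier2 in the frame of fence between -0.0345 and -0.029 m and x of carrier3 in the frame of fence between -0.0345 and -0.029 m and (y of carrier0 in the frame of fence between 0.022 and 0.028 m or (y of carrier0 in the frame of fence between 0.072 and 0.078 m and (y of carrier1 in the frame of fence between 0.022 and 0.028 m or y of carrier2 in the frame of fence between 0.022 and 0.028 m or y of carrier3 in the frame of fence between 0.022 and 0.028 m)) or (y of carrier0 in the frame of fence between 0.122 and 0.128 m and (y of carrier1 in the frame of fence between 0.072 and 0.078 m or y of carrier2 in the frame of fence between 0.072 and 0.078 m or y of carrier3 in the frame of fence between 0.072 and 0.078 m)) or (y of carrier0 in the frame of fence between 0.172 and 0.178 m and (y of carrier1 in the frame of fence between 0.122 and 0.128 m or y of carrier2 in the frame of fence between 0.122 and 0.128 m or y of carrier3 in the frame of fence between 0.122 and 0.128 m))) and (y of carrier1 in the frame of fence between 0.022 and 0.028 m or (y of carrier1 in the frame of fence between 0.072 and 0.078 m and (y of carrier0 in the frame of fence between 0.022 and 0.028 m or y of carrier2 in the frame of fence between 0.022 and 0.028 m or y of carrier3 in the frame of fence between 0.022 and 0.028 m)) or (y of carrier1 in the frame of fence between 0.122 and 0.128 m and (y of carrier0 in the frame of fence between 0.072 and 0.078 m or y of carrier2 in the frame of fence between 0.072 and 0.078 m or y of carrier3 in the frame of fence between 0.072 and 0.078 m)) or (y of carrier1 in the frame of fence between 0.172 and 0.178 m and (y of carrier0 in the frame of fence between 0.122 and 0.128 m or y of carrier2 in the frame of fence between 0.122 and 0.128 m or y of carrier3 in the frame of fence between 0.122 and 0.128 m))) and (y of carrier2 in the frame of fence between 0.022 and 0.028 m or (y of carrier2 in the frame of fence between 0.072 and 0.078 m and (y of carrier0 in the frame of fence between 0.022 and 0.028 m or y of carrier1 in the frame of fence between 0.022 and 0.028 m or y of carrier3 in the frame of fence between 0.022 and 0.028 m)) or (y of carrier2 in the frame of fence between 0.122 and 0.128 m and (y of carrier0 in the frame of fence between 0.072 and 0.078 m or y of carrier1 in the frame of fence between 0.072 and 0.078 m or y of carrier3 in the frame of fence between 0.072 and 0.078 m)) or (y of carrier2 in the frame of fence between 0.172 and 0.178 m and (y of carrier0 in the frame of fence between 0.122 and 0.128 m or y of carrier1 in the frame of fence between 0.122 and 0.128 m or y of carrier3 in the frame of fence between 0.122 and 0.128 m))) and (y of carrier3 in the frame of fence between 0.022 and 0.028 m or (y of carrier3 in the frame of fence between 0.072 and 0.078 m and (y of carrier0 in the frame of fence between 0.022 and 0.028 m or y of carrier1 in the frame of fence between 0.022 and 0.028 m or y of carrier2 in the frame of fence between 0.022 and 0.028 m)) or (y of carrier3 in the frame of fence between 0.122 and 0.128 m and (y of carrier0 in the frame of fence between 0.072 and 0.078 m or y of carrier1 in the frame of fence between 0.072 and 0.078 m or y of carrier2 in the frame of fence between 0.072 and 0.078 m)) or (y of carrier3 in the frame of fence between 0.172 and 0.178 m and (y of carrier0 in the frame of fence between 0.122 and 0.128 m or y of carrier1 in the frame of fence between 0.122 and 0.128 m or y of carrier2 in the frame of fence between 0.122 and 0.128 m)))); the robot touches nothing.
It fails at once if the pot is lifted off the table (by more than 10 mm) (height (world z) of pot above 0.01 m).
It fails at once if the screwdriver is moved by more than 25 mm (distance of driver from where it was at the start of the episode above 0.025 m).
It fails at once if the jar is moved by more than 25 mm (distance of tissue_jar from where it was at the start of the episode above 0.025 m).
It fails at once if the meter is moved by more than 25 mm (distance of meter from where it was at the start of the episode above 0.025 m).
Of carrier0, carrier1, carrier2, carrier3 only 2 to 4 are there at a start; the rules pass over those that are not, and their reading is None.
At some moment in a run one of carrier0, carrier1, carrier2, carrier3, pot may be knocked a few centimetres aside while the robot is not near it.
Once in a run the grip may slacken for a moment while it holds something.
It also fails if it takes over 210 s, if anything falls off the work surface, if the arm or the gripper's body presses on something with over 40 N, if the wrist force passes 120 N, or if a joint passes its speed limit or range.

## Working session

There is one attempt and no reset: what is moved stays moved. The work goes in short steps, Python scripts to look and compute and a tool call to move; the robot and the scene stay as the last step left them, time stands still between calls to the robot, and variables do not carry over. Pictures are saved under pics/ and viewed, and the job is handed in when it is done.

Besides the shell and the picture viewer there is one more tool, called after ">>>" as name(argument=value, ...) on one line, values as JSON. move_arm: Moves the arm, as the interface text tells. Its arguments: {"type":"object","properties":{"commands":{"type":"string"},"grip_force":{"type":"number"}},"required":["commands"]}

```bash
mkdir -p pics
python3 - <<'E'
from rig import ctrl, grab_frame, job
import cv2,numpy as np
o=ctrl.get_obs(); print(o['clock'],o['tcp_pos'],o['ee_rot'],o['opening'],o['ft_force'])
for n in("scene","top","wrist"):
    f=grab_frame(n); cv2.imwrite(f"pics/a_{n}.png",f["color"]); print(n,f["K"],f.get("world_to_cam"),f.get("tool_from_camera"))
E
```

```text
0.0 [122.35647799 535.7189633  247.48691415] [[-9.74838992e-01  2.22908897e-01 -7.50440367e-04]
 [ 2.22909849e-01  9.74837733e-01 -1.61058682e-03]
 [ 3.72543454e-04 -1.73734338e-03 -9.99998421e-01]] 85.36900507474729 [-0.02840394 -0.21146361 -0.06334277]
scene [[364.2218913    0.         257.89619472]
 [  0.         364.2218913  188.70570573]
 [  0.           0.           1.        ]] [[ 5.88211409e-01  8.08611428e-01  1.24457244e-02 -2.68062656e+02]
 [ 5.29216646e-01 -3.73242094e-01 -7.61984305e-01 -2.71256692e+02]
 [-6.11503949e-01  4.54794347e-01 -6.47475885e-01  1.59110618e+03]
 [ 0.00000000e+00  0.00000000e+00  0.00000000e+00  1.00000000e+00]] None
top [[453.37486776   0.         250.45184568]
 [  0.         453.37486776 183.17650738]
 [  0.           0.           1.        ]] [[ 1.28493684e-02 -9.99756897e-01 -1.79176225e-02 -4.28306560e+01]
 [-9.98508374e-01 -1.18782411e-02 -5.32910276e-02  5.41103464e+02]
 [ 5.30652426e-02  1.85756522e-02 -9.98418262e-01  1.21564842e+03]
 [ 0.00000000e+00  0.00000000e+00  0.00000000e+00  1.00000000e+00]] None
wrist [[339.80326834   0.         258.64438476]
 [  0.         339.80326834 190.77218607]
 [  0.           0.           1.        ]] None [[-5.37374423e-04 -9.47681564e-01 -3.19216799e-01  8.20337114e+01]
 [ 9.99999765e-01 -3.73167133e-04 -5.75567092e-04  9.17731021e-01]
 [ 4.26333104e-04 -3.19217033e-01  9.47681542e-01 -1.26093167e+02]
 [ 0.00000000e+00  0.00000000e+00  0.00000000e+00  1.00000000e+00]]
```

View pics/a_scene.png

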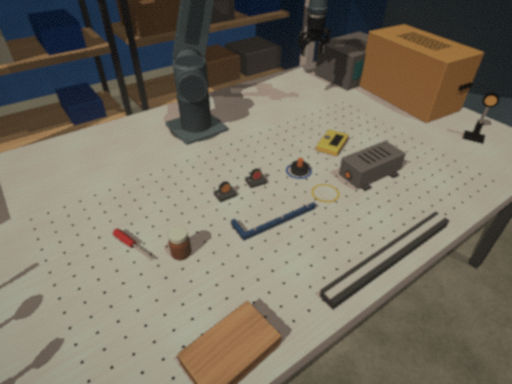

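View pics/a_top.png

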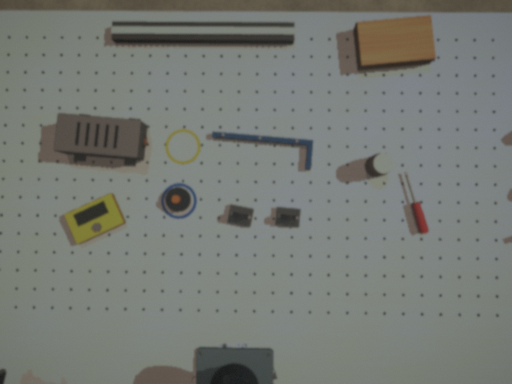

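View pics/a_wrist.png

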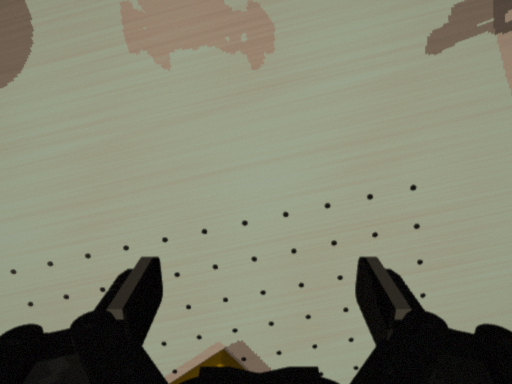

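The top view shows the fence corner at about (307,143), the yellow ring at (183,146), the blue ring with the pot at (178,200), two carriers at (240,216) and (287,217), the laser, meter, jar and screwdriver. Next I zoom in and measure.

```bash
cat > h.py <<'E'
import cv2,numpy as np
from rig import ctrl, grab_frame, job
def p2w(f,uv,z,T=None):
    K=f["K"]; M=f["world_to_cam"] if T is None else T
    R=M[:3,:3];t=M[:3,3]; c=-R.T@t
    uv=np.atleast_2d(uv).astype(float); d=np.c_[(uv[:,0]-K[0,2])/K[0,0],(uv[:,1]-K[1,2])/K[1,1],np.ones(len(uv))]@R
    s=(z-c[2])/d[:,2]; return (c+d*s[:,None])[:,:2]
def w2p(f,P,T=None):
    M=f["world_to_cam"] if T is None else T
    P=np.atleast_2d(P).astype(float); q=P@M[:3,:3].T+M[:3,3]
    return np.c_[f["K"][0,0]*q[:,0]/q[:,2]+f["K"][0,2],f["K"][1,1]*q[:,1]/q[:,2]+f["K"][1,2]]
def rect(f,x0,x1,y0,y1,z,s,T=None):
    "top-down rectified: image up=+x, left=+y, s px/mm"
    w=int((y1-y0)*s);h=int((x1-x0)*s)
    jj,ii=np.meshgrid(np.arange(w),np.arange(h))
    P=np.stack([x1-ii/s,y1-jj/s,np.full(ii.shape,float(z))],-1).reshape(-1,3)
    m=w2p(f,P,T).astype(np.float32).reshape(h,w,2)
    return cv2.remap(f["color"],m[...,0],m[...,1],cv2.INTER_CUBIC)
def wristT(f,o):
    W=np.eye(4);W[:3,:3]=o['ee_rot'];W[:3,3]=o['tcp_pos']
    return np.linalg.inv(W@f["tool_from_camera"])
def wrist():
    o=ctrl.get_obs(); f=grab_frame("wrist"); f["world_to_cam"]=wristT(f,o); f["obs"]=o; return f
E
python3 - <<'E'
from h import *
f=grab_frame("top"); c=f["color"]
cv2.imwrite("pics/b1.png",cv2.resize(c[110:240,150:330],None,fx=4.4,fy=4.4,interpolation=cv2.INTER_CUBIC))
hsv=cv2.cvtColor(c,cv2.COLOR_BGR2HSV)
ye=cv2.inRange(hsv,(20,60,100),(35,255,255));ye[:,:160]=0;ye[:,210:]=0
bl=cv2.inRange(hsv,(100,90,40),(130,255,255))
ring=bl.copy();ring[:,:155]=0;ring[:,205:]=0;ring[:178]=0;ring[225:]=0
for n,m in(("yel",ye),("blue",ring)):
    p=np.argwhere(m)[:,::-1]; P=p2w(f,p,0)
    A=np.c_[2*P,np.ones(len(P))]; s=np.linalg.lstsq(A,(P**2).sum(1),rcond=None)[0]; print(n,len(p),s[:2],np.sqrt(s[2]+(s[:2]**2).sum()))
h,w=np.array([0,0]),0
fe=bl.copy();fe[:,:207]=0;fe[175:]=0;fe[:128]=0;fe[:,318:]=0
cv2.imwrite("pics/b2.png",cv2.resize(fe,None,fx=1,fy=1))
E
```

```text
yel 304 [642.5489606  153.19681699] 45.021297673086224
blue 67 [491.97415837 160.94780576] 44.68300941091997
```

View pics/b1.png

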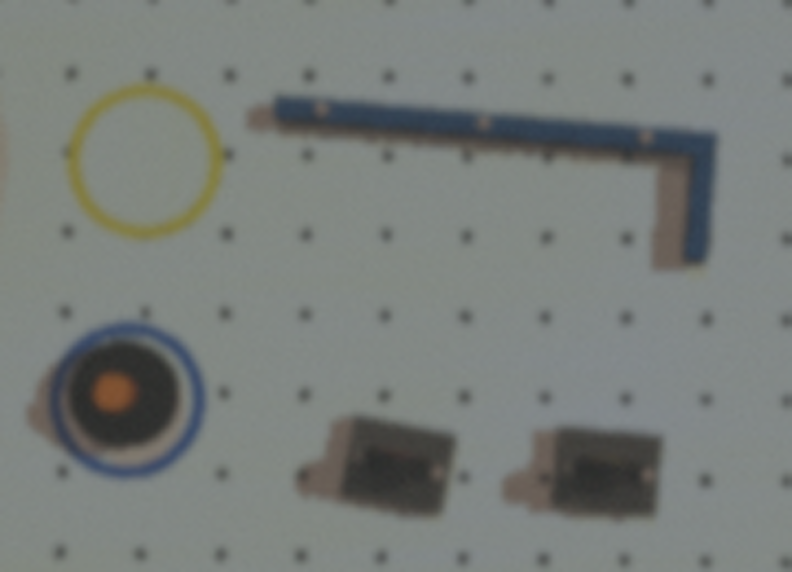

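Run:
```python
from h import *
f=grab_frame("top"); T=f["world_to_cam"]; print("cam",-T[:3,:3].T@T[:3,3])
A=rect(f,560,690,-220,130,22,2.2); B=rect(f,420,540,-140,130,16,2.9)
cv2.imwrite("pics/c1.png",A);cv2.imwrite("pics/c2.png",B)
hsv=cv2.cvtColor(A,cv2.COLOR_BGR2HSV); m=cv2.inRange(hsv,(95,90,30),(130,255,255))
ii,jj=np.nonzero(m); X=690-ii/2.2; Y=130-jj/2.2
# long wall edges per column
import collections
def edges(col,val,lo,hi,fn):
    out=[]
    for c in np.unique(col):
        v=val[col==c]
        out.append((c,fn(v)))
    return np.array(out)
def robust(x,y):
    k=np.ones(len(x),bool)
    for _ in range(6):
        p=np.polyfit(x[k],y[k],1); r=y-np.polyval(p,x); k=abs(r)<max(1.0,2*np.std(r[k]))
    return p,np.std(r[k]),k.sum()
s=(Y>-100)&(Y<70)
E=edges(Y[s],X[s],0,0,np.max); print("outer x(y)",robust(E[:,0],E[:,1]))
E=edges(Y[s],X[s],0,0,np.min); print("inner x(y)",robust(E[:,0],E[:,1]))
print("Y range",Y.min(),Y.max(),X.min(),X.max())
ymin=Y.min()
s=(X<625)&(Y<-80)
E=edges(X[s],Y[s],0,0,np.min); print("stop outer",robust(E[:,0],E[:,1]))
E=edges(X[s],Y[s],0,0,np.max); print("stop inner",robust(E[:,0],E[:,1]), X[s].min())
```

```text
cam [ 476.33800838  -58.97434859 1241.79411913]
outer x(y) (array([7.55024596e-02, 6.70904900e+02]), np.float64(0.44129952781333975), np.int64(263))
inner x(y) (array([8.13521665e-02, 6.66057142e+02]), np.float64(0.4340004127800683), np.int64(233))
Y range -197.7272727272727 64.54545454545455 585.0 675.9090909090909
stop outer (array([-8.16743572e-02, -1.44554933e+02]), np.float64(0.3654771343466042), np.int64(82))
stop inner (array([-3.10036638e-02, -1.69652621e+02]), np.float64(0.37783388333629625), np.int64(71)) 585.0
```

View pics/c1.png

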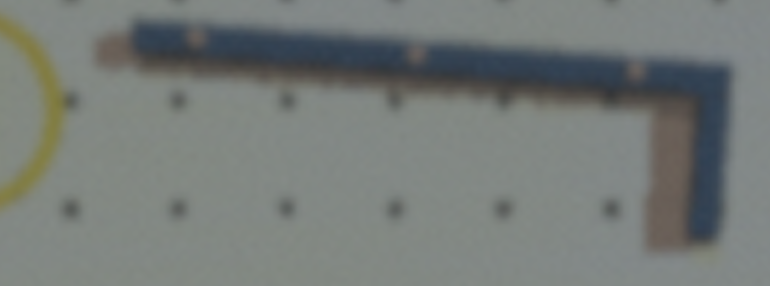

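View pics/c2.png

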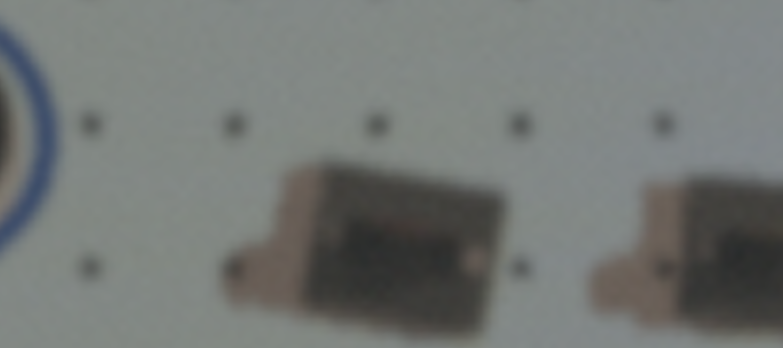

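Run:
```python
from h import *
f=grab_frame("top")
A=rect(f,560,690,-220,130,22,2.2).astype(int)
d=A[...,0]-A[...,2]
print(d[10:75:3,200],d[10:75:3,400])
m=d>25
ii,jj=np.nonzero(m); X=690-ii/2.2; Y=130-jj/2.2
def sub(prof,coord,thr=25,rev=False):
    idx=np.nonzero(prof>thr)[0]
    if len(idx)<5:return None
    i=idx[0] if not rev else idx[-1]
    return coord[i]
xs=690-np.arange(A.shape[0])/2.2; ys=130-np.arange(A.shape[1])/2.2
def fit(x,y):
    x=np.array(x);y=np.array(y);k=np.ones(len(x),bool)
    for _ in range(6):
        p=np.polyfit(x[k],y[k],1); r=y-np.polyval(p,x); k=abs(r)<max(.8,2*np.std(r[k]))
    return p,np.std(r[k]),k.sum()
for rev in(0,1):
    a=[(ys[j],sub(d[:,j],xs,rev=rev)) for j in range(len(ys)) if -170<ys[j]<60]; a=[q for q in a if q[1]]
    print("long",rev,fit(*zip(*a)))
    a=[(xs[i],sub(d[i],ys,rev=rev)) for i in range(len(xs)) if 593<xs[i]<638]; a=[q for q in a if q[1] and q[1]<-150]
    print("stop",rev,fit(*zip(*a)))
k=(Y<80); print(Y[k].max(),Y.min(),X.min())
B=rect(f,420,540,-140,130,16,2.9); g=B.max(2); print(g[60:120:4,400],g[60:120:4,20:].shape)
for n in (100,):
  hs=cv2.cvtColor(B,cv2.COLOR_BGR2HSV)
  for (i,j) in((200,340),(240,320),(230,290),(120,200),(250,700)): print(i,j,B[i,j],hs[i,j])
```

```text
[ 3  4  5  8  9  8  7  2 -3 -6 -5 -2  3  6  8  6  1 -4 -8 -9 -9 -8] [ 5  5  5  5  5  5  6  6  8 11 15 19 22 25 27 25 22 23 21 17 10  3]
long 0 (array([7.39098635e-02, 6.72540759e+02]), np.float64(0.32921663833747616), np.int64(375))
stop 0 (array([-7.37909709e-02, -1.43124956e+02]), np.float64(0.5372596093836872), np.int64(99))
long 1 (array([7.62780304e-02, 6.65263401e+02]), np.float64(0.42445109294214545), np.int64(356))
stop 1 (array([-7.90425400e-02, -1.47767677e+02]), np.float64(0.3313971944123333), np.int64(98))
66.81818181818181 -199.5454545454545 585.0
[136 136 136 136 136 137 137 136 136 136 136 137 137 136 135] (15, 763)
200 340 [62 65 67] [18 19 67]
240 320 [62 64 67] [12 19 67]
230 290 [ 86  93 103] [ 12  42 103]
120 200 [132 135 130] [ 72   9 135]
250 700 [64 68 71] [17 25 71]
```

```bash
cat >> h.py <<'E'
def rel(pos,ang,o=None):
    "target TCP pos (world mm) with tool y axis angle ang(world) & tool straight down -> shift in m in tool axes, rotvec"
    from scipy.spatial.transform import Rotation as Ro
    o=o or ctrl.get_obs(); R=o['ee_rot']; 
    y=np.array([np.cos(ang),np.sin(ang),0]); z=np.array([0,0,-1.]); x=np.cross(y,z)
    Rt=np.c_[x,y,z]; rv=Ro.from_matrix(R.T@Rt).as_rotvec()
    s=R.T@(np.array(pos)-o['tcp_pos'])/1000
    print("shift",s.round(4),"rot",rv.round(4))
def st():
    o=ctrl.get_obs(); R=o['ee_rot']; print("t %.1f"%o['clock'],o['tcp_pos'].round(1) if hasattr(o['tcp_pos'],'round') else o['tcp_pos'],"yang %.4f"%np.arctan2(R[1,1],R[0,1]),"F",np.round(o['ft_force'],1),"op %.1f"%o['opening'])
    return o
E
python3 - <<'E'
from h import *
f=grab_frame("top"); c=f["color"]; hs=cv2.cvtColor(c,cv2.COLOR_BGR2HSV)
m=cv2.inRange(hs,(3,80,90),(18,255,255)); m[:,:160]=0;m[:,200:]=0;m[:180]=0;m[220:]=0
p=np.argwhere(m)[:,::-1]; print("knob",len(p),p.mean(0),p2w(f,p.mean(0),56),p2w(f,p.mean(0),50))
A=rect(f,430,560,90,230,28,4); g=cv2.cvtColor(A,cv2.COLOR_BGR2GRAY)
cv2.imwrite("pics/d.png",A)
m=(g<75).astype(np.uint8)
n,l,s,ce=cv2.connectedComponentsWithStats(m)
k=1+np.argmax(s[1:,4]); print(s[k],ce[k],"center",560-ce[k][1]/4,230-ce[k][0]/4,"eqdiam",2*np.sqrt(s[k,4]/np.pi)/4)
st(); rel((492,161,200),-0.052)
E
```

```text
knob 55 [175.30909091 198.61818182] [[496.46500125 159.65787174]] [[496.56684183 160.76412897]]
[  107   118   310   297 57902] [262.34294152 257.62068668] center 495.5948283306276 164.41426461952955 eqdiam 67.88000263298066
t 0.3 [122.5 536.1 248.1] yang 1.3460 F [-0.4  0.2 -0.3] op 85.5
shift [-0.4438 -0.2833  0.0482] rot [-4.000e-04  2.000e-04  1.398e+00]
```

View pics/d.png

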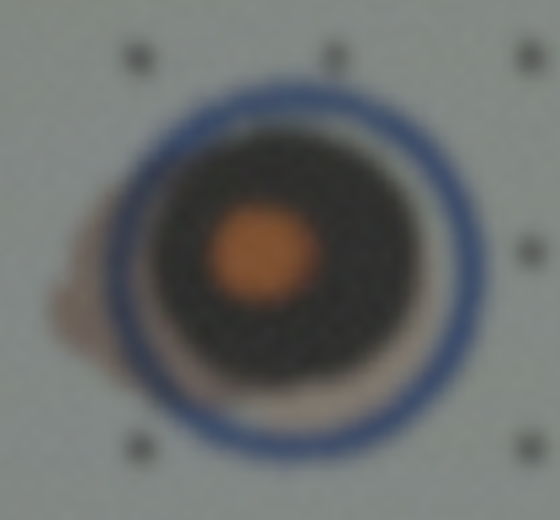

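>>> move_arm(commands="-0.443 -0.285 0.02 0 0 1.398 0; -0.443 -0.285 0.02 0 0 1.398 0; -0.443 -0.285 0.02 0 0 1.398 0; -0.443 -0.285 0.02 0 0 1.398 0; -0.443 -0.285 0.02 0 0 1.398 0; -0.443 -0.285 0.02 0 0 1.398 0; -0.443 -0.285 0.02 0 0 1.398 0; -0.443 -0.285 0.02 0 0 1.398 0; -0.443 -0.285 0.02 0 0 1.398 0; -0.443 -0.285 0.02 0 0 1.398 0", grip_force=30)

```text
clock: 1.35
tcp_pos: [473.1, 177.2, 229.4]
ee_rot: [[0.057, 0.998, 0.0], [0.998, -0.057, -0.0], [-0.0, 0.0, -1.0]]
ft_force: [0.9, 1.3, 0.9]
opening: 85.4
```

Run:
```python
from h import *
f=wrist(); st(); cv2.imwrite("pics/e.png",f["color"])
```

```text
t 1.4 [478.7 171.7 229. ] yang -0.0609 F [ 5.7 -3.2  0.7] op 85.4
```

View pics/e.png

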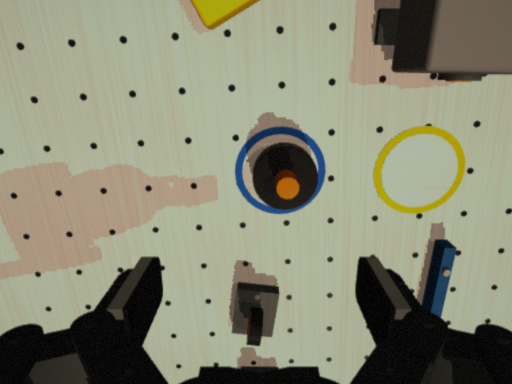

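```bash
cat >> h.py <<'E'
def circ(P):
    P=np.asarray(P);k=np.ones(len(P),bool)
    for _ in range(5):
        A=np.c_[2*P[k],np.ones(k.sum())]; s=np.linalg.lstsq(A,(P[k]**2).sum(1),rcond=None)[0]
        r=np.sqrt(s[2]+(s[:2]**2).sum()); e=np.hypot(*(P-s[:2]).T)-r; k=abs(e)<6
    return s[:2].round(1),round(r,1),k.sum()
def rings(f):
    c=f["color"].astype(int); hs=cv2.cvtColor(f["color"],cv2.COLOR_BGR2HSV)
    out={}
    for n,m,z in(("yellow",cv2.inRange(hs,(22,80,90),(35,255,255)),0),("blue",cv2.inRange(hs,(100,110,40),(125,255,255)),0),("knob",cv2.inRange(hs,(5,150,120),(18,255,255)),56)):
        nn,l,s,ce=cv2.connectedComponentsWithStats(cv2.morphologyEx(m,cv2.MORPH_CLOSE,np.ones((5,5))))
        for i in range(1,nn):
            if s[i,4]<80: continue
            p=np.argwhere((l==i)&(m>0))[:,::-1]
            P=p2w(f,p,z); print(n,s[i],circ(P) if n!="knob" else (P.mean(0).round(1),2*np.sqrt(len(p)/np.pi)))
E
python3 - <<'E'
from h import *
for i in range(4): f=wrist()
st(); rings(f)
E
```

```text
t 1.6 [471.5 178.8 228.9] yang -0.0527 F [-0.3  0.8 -0.6] op 85.3
yellow [ 193    0   68   30 1131] (array([444.2, 324.4]), np.float64(15.3), np.int64(648))
yellow [ 374  127   93   88 2006] (array([645.6, 152.8]), np.float64(45.3), np.int64(2006))
blue [ 237  128   89   86 1463] (array([495.5, 160.5]), np.float64(45.3), np.int64(1460))
blue [431 249  26  69 718] (array([694.1,  11.8]), np.float64(29.7), np.int64(206))
knob [278 178  22  22 391] (array([499. , 160.7]), np.float64(22.312253628700276))
```

Run:
```python
from h import *
rel((498,160.5,110),-0.052); rel((498,160.5,50),-0.052)
```

```text
shift [-0.0169  0.0276  0.1189] rot [-0.0013  0.0001 -0.0007]
shift [-0.0169  0.0277  0.1789] rot [-0.0013  0.0001 -0.0007]
```

>>> move_arm(commands="-0.017 0.0275 0.03 0 0 0 0.3; -0.017 0.0275 0.07 0 0 0 0.3; -0.017 0.0275 0.11 0 0 0 0.3; -0.017 0.0275 0.15 0 0 0 0.3; -0.017 0.0275 0.179 0 0 0 0.3; -0.017 0.0275 0.179 0 0 0 0.3; -0.017 0.0275 0.179 0 0 0 0.3; -0.017 0.0275 0.179 0 0 0 0.3")

```text
clock: 2.4
tcp_pos: [499.0, 161.3, 51.9]
ee_rot: [[0.051, 0.999, 0.002], [0.999, -0.051, 0.0], [0.0, 0.002, -1.0]]
ft_force: [-0.2, -0.2, 0.2]
opening: 59.6
```

>>> move_arm(commands="0 0 0 0 0 0 0.5; 0 0 0 0 0 0 0.6; 0 0 0 0 0 0 0.7; 0 0 0 0 0 0 0.8; 0 0 0 0 0 0 0.9; 0 0 0 0 0 0 1; 0 0 0 0 0 0 1; 0 0 0 0 0 0 1")

```text
clock: 3.2
tcp_pos: [499.0, 161.4, 52.8]
ee_rot: [[0.051, 0.999, 0.003], [0.999, -0.051, 0.001], [0.001, 0.003, -1.0]]
ft_force: [-2.4, 0.1, 6.3]
opening: 20.6
```

Run:
```python
from h import *
st(); f=wrist(); cv2.imwrite("pics/g.png",f["color"]); rings(f); rings(grab_frame("top")); st()
```

```text
t 3.2 [499.  161.4  52.8] yang -0.0514 F [-2.4  0.1  6.3] op 20.6
yellow [ 426  149   86  154 3181] (array([645.2, 152.4]), np.float64(44.9), np.int64(3177))
blue [ 167  146  170  136 4226] (array([495.4, 160.5]), np.float64(45.5), np.int64(4225))
knob [ 234  265   49   43 1688] (array([499. , 160.6]), np.float64(46.291059112848984))
yellow [165 129  36  35 236] (array([642.4, 153.3]), np.float64(45.0), np.int64(232))
yellow [ 76 199  24  11  90] (array([494.6, 413.8]), np.float64(24.8), np.int64(54))
yellow [ 77 234  16  10  91] (array([380.7, 416.4]), np.float64(15.1), np.int64(58))
t 3.3 [499.  161.4  52.8] yang -0.0514 F [-2.3  0.5  6.6] op 20.7
```

View pics/g.png

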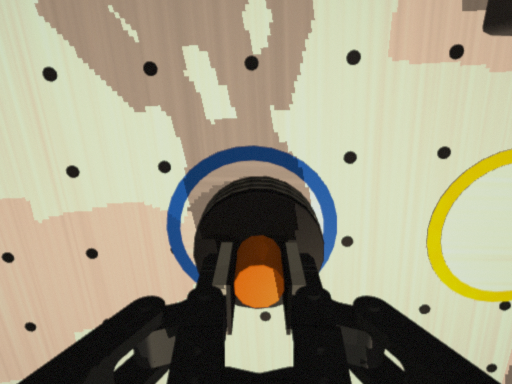

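>>> move_arm(commands="0 0.004 0.002 0 0 0 1; 0 0.012 0.002 0 0 0 1; 0 0.024 0.002 0 0 0 1; 0 0.038 0.002 0 0 0 1; 0 0.054 0.002 0 0 0 1; 0 0.07 0.002 0 0 0 1; -0.001 0.086 0.002 0 0 0 1; -0.001 0.1 0.002 0 0 0 1; -0.001 0.112 0.002 0 0 0 1; -0.001 0.122 0.002 0 0 0 1")

```text
clock: 4.3
tcp_pos: [616.7, 154.5, 51.9]
ee_rot: [[0.051, 0.999, -0.007], [0.999, -0.051, 0.001], [0.0, -0.007, -1.0]]
ft_force: [-16.6, 0.7, 17.0]
opening: 20.8
```

Run:
```python
from h import *
o=st(); f=wrist(); rings(f); o=st(); rel((645.2,153.2,52),-0.052)
```

```text
t 4.3 [616.7 154.5  51.9] yang -0.0512 F [-16.6   0.7  17. ] op 20.8
yellow [ 287  144  109  156 3369] (array([646. , 152.8]), np.float64(45.0), np.int64(3356))
blue [   0  145  132  155 3979] (array([494.7, 160.6]), np.float64(45.3), np.int64(3973))
knob [319  42  52   7 268] (array([650.4, 245.8]), np.float64(18.229523339239496))
knob [ 234  266   49   44 1712] (array([616.6, 153.6]), np.float64(46.60629424571522))
t 4.3 [619.3 154.2  51.8] yang -0.0515 F [-7.4  1.3 10.1] op 20.5
shift [ 0.0003  0.0259 -0.0002] rot [-0.0024 -0.0006  0.0005]
```

>>> move_arm(commands="0 0.007 0.001 0 0 0 1; 0 0.014 0.001 0 0 0 1; 0 0.02 0.001 0 0 0 1; 0 0.024 0 0 0 0 1; 0 0.026 0 0 0 0 1; 0 0.026 0 0 0 0 1; 0 0.026 0 0 0 0 1")

```text
clock: 5.05
tcp_pos: [642.3, 153.1, 51.9]
ee_rot: [[0.051, 0.999, -0.009], [0.999, -0.051, 0.001], [0.0, -0.009, -1.0]]
ft_force: [-8.0, 0.3, 8.0]
opening: 21.0
```

Run:
```python
from h import *
o=st(); f=wrist(); rings(f); o=st(); rel((645.5,153.2,52),-0.052);cv2.imwrite("pics/h.png",f["color"])
```

```text
t 5.0 [642.3 153.1  51.9] yang -0.0514 F [-8.   0.3  8. ] op 21.0
yellow [ 290  148   61  135 2125] (array([648.5, 153.4]), np.float64(42.7), np.int64(2123))
yellow [179 195  19  76 683] (array([605.5, 154.7]), np.float64(10.7), np.int64(516))
blue [   0  146   89  154 2905] (array([494.9, 160.6]), np.float64(45.0), np.int64(2902))
knob [253  42  43   5 105] (array([653. , 245.9]), np.float64(11.227230955528665))
knob [ 234  266   49   44 1696] (array([642.2, 152.2]), np.float64(46.37350095752627))
t 5.1 [642.3 153.1  51.9] yang -0.0514 F [-8.9  0.8  7.4] op 21.1
shift [ 0.0002  0.0032 -0.0001] rot [-0.0086 -0.0004  0.0006]
```

View pics/h.png

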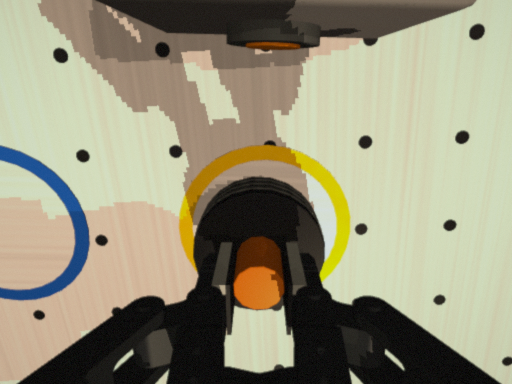

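>>> move_arm(commands="0 0.003 0 0 0 0 1; 0 0.006 0 0 0 0 1; 0 0.006 0 0 0 0 1; 0 0.006 0 0 0 0 1; 0 0.006 0 0 0 0 1")

```text
clock: 5.6
tcp_pos: [644.9, 153.0, 52.1]
ee_rot: [[0.051, 0.999, -0.016], [0.999, -0.051, 0.001], [0.0, -0.016, -1.0]]
ft_force: [-10.1, -0.1, 9.1]
opening: 20.6
```

>>> move_arm(commands="0 0 0 0 0 0 0.95; 0 0 0 0 0 0 0.8; 0 0 0 0 0 0 0.6; 0 0 0 0 0 0 0.4; 0 0 0 0 0 0 0.4; 0 0 -0.03 0 0 0 0.4; 0 0 -0.07 0 0 0 0.4; 0 0 -0.11 0 0 0 0.4; 0 0 -0.15 0 0 0 0.4; 0 0 -0.15 0 0 0 0.4")

```text
clock: 6.6
tcp_pos: [651.0, 153.1, 209.7]
ee_rot: [[0.051, 0.999, -0.002], [0.999, -0.051, 0.002], [0.001, -0.003, -1.0]]
ft_force: [-1.1, -0.4, -0.3]
opening: 51.2
```

Run:
```python
from h import *
wrist();f=wrist(); st(); rings(f);cv2.imwrite("pics/i.png",f["color"])
```

```text
t 6.7 [648.  152.9 203.5] yang -0.0512 F [0.2 0.  0.1] op 51.1
yellow [ 207  117   98   94 1560] (array([644.8, 152.7]), np.float64(45.6), np.int64(1549))
blue [  58  115   97   94 1834] (array([494.6, 160.8]), np.float64(45.2), np.int64(1834))
blue [ 278  246   20  123 1389] (array([676.6, -19.5]), np.float64(52.2), np.int64(194))
knob [241 169  25  24 473] (array([644.1, 152.3]), np.float64(24.54062559633988))
```

View pics/i.png

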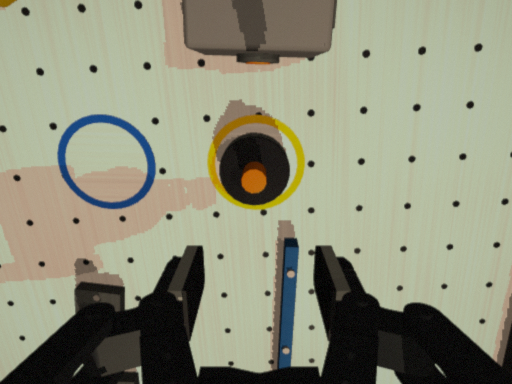

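Run:
```python
from h import *
f=grab_frame("top")
g=cv2.cvtColor(f["color"],cv2.COLOR_BGR2GRAY)
for q in ((240,216),(287,217)): print(p2w(f,q,16)+[3,0])
rel((530,-20,280),-0.052)
```

```text
[[455.45364149  -9.09960655]]
[[ 454.43786063 -135.78742232]]
shift [-0.1786 -0.1092 -0.0766] rot [-0.0159  0.0001  0.0007]
```

>>> move_arm(commands="-0.199 -0.099 -0.08 0 0 0 0.4; -0.199 -0.099 -0.08 0 0 0 0.4; -0.199 -0.099 -0.08 0 0 0 0.4; -0.199 -0.099 -0.08 0 0 0 0.4; -0.199 -0.099 -0.08 0 0 0 0.4; -0.199 -0.099 -0.08 0 0 0 0.4; -0.199 -0.099 -0.08 0 0 0 0.4; -0.199 -0.099 -0.08 0 0 0 0.4")

```text
clock: 7.55
tcp_pos: [539.0, -40.0, 281.6]
ee_rot: [[0.051, 0.999, -0.018], [0.999, -0.051, 0.002], [0.001, -0.018, -1.0]]
ft_force: [0.1, 1.0, -0.5]
opening: 51.4
```

Run:
```python
from h import *
wrist();f=wrist(); st(); cv2.imwrite("pics/j.png",f["color"]); np.savez("j.npz",c=f["color"],K=f["K"],T=f["world_to_cam"])
cv2.imwrite("pics/j1.png",rect(f,420,690,-230,60,16,2.0)[:560])
```

```text
t 7.7 [539.3 -39.7 281.9] yang -0.0497 F [0.5 0.1 0.2] op 51.1
```

View pics/j.png

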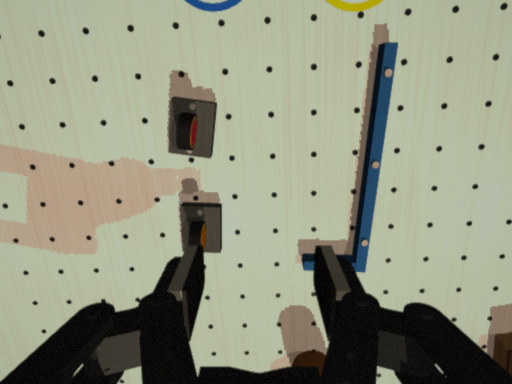

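View pics/j1.png

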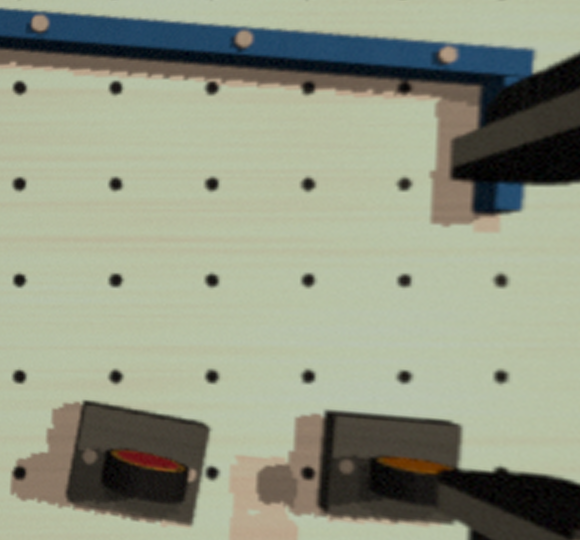

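```bash
cat > fence.py <<'E'
from h import *
def fence(f,x0=560,x1=700,y0=-230,y1=120,s=3):
    A=rect(f,x0,x1,y0,y1,22,s); hs=cv2.cvtColor(A,cv2.COLOR_BGR2HSV); m=cv2.inRange(hs,(98,120,60),(125,255,255))
    cv2.imwrite("pics/fm.png",cv2.resize(m,None,fx=.7,fy=.7))
    xs=x1-np.arange(m.shape[0])/s; ys=y1-np.arange(m.shape[1])/s
    def fit(a):
        x,y=np.array(a).T;k=np.ones(len(x),bool)
        for _ in range(8):
            p=np.polyfit(x[k],y[k],1); r=y-np.polyval(p,x); k=abs(r)<max(.6,2*np.std(r[k]))
        return p.round(4),round(np.std(r[k]),2),k.sum()
    a=[(ys[j],xs[np.nonzero(m[:,j])[0][0]]) for j in range(len(ys)) if m[:,j].sum()>255*20]
    print("long outer x(y):",fit(a), "ymax",max(q[0] for q in a),"ymin",min(q[0] for q in a))
    a=[(xs[i],ys[np.nonzero(m[i])[0][-1]]) for i in range(len(xs)) if m[i].any() and xs[i]<650 and ys[np.nonzero(m[i])[0][-1]]<-150]
    if len(a)>10: print("stop outer y(x):",fit(a),"xmin",min(q[0] for q in a))
E
python3 - <<'E'
from fence import *
d=np.load("j.npz"); f=dict(color=d["c"],K=d["K"],world_to_cam=d["T"])
fence(f)
for x1,x0,y0,y1,n in((500,420,-60,40,"k1"),(500,420,-185,-85,"k2")):
    cv2.imwrite(f"pics/{n}.png",rect(f,x0,x1,y0,y1,16,5))
E
```

```text
long outer x(y): (array([7.750000e-02, 6.782074e+02]), np.float64(0.13), np.int64(730)) ymax 69.0 ymin -201.33333333333331
stop outer y(x): (array([-1.200000e-03, -1.954827e+02]), np.float64(0.26), np.int64(37)) xmin 584.6666666666666
```

View pics/k2.png

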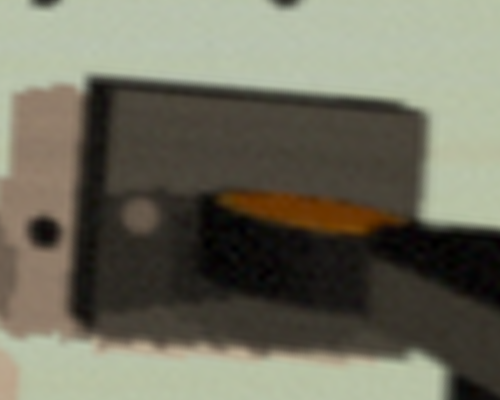

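View pics/fm.png

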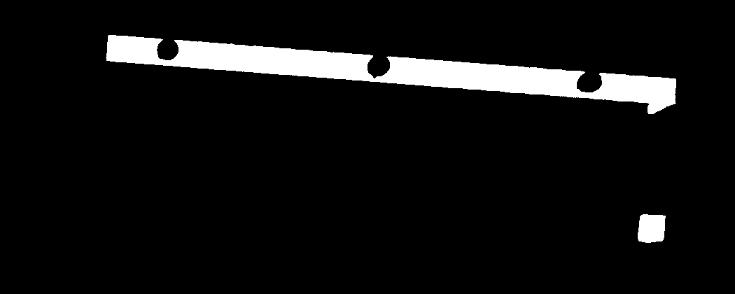

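Run:
```python
from h import *
rel((455.5,-136,42),-0.085)
```

```text
shift [-0.1005 -0.0745  0.2412] rot [-0.0181 -0.0005  0.0353]
```

>>> move_arm(commands="-0.1 -0.077 0.05 -0.018 0 0.035 0.4; -0.1 -0.077 0.1 -0.018 0 0.035 0.4; -0.1 -0.077 0.13 -0.018 0 0.035 0.4; -0.1 -0.076 0.15 -0.018 0 0.035 0.4; -0.1 -0.075 0.18 -0.018 0 0.035 0.4; -0.1 -0.0745 0.21 -0.018 0 0.035 0.4; -0.1 -0.0745 0.23 -0.018 0 0.035 0.4; -0.1 -0.0745 0.2412 -0.018 0 0.035 0.4; -0.1 -0.0745 0.2412 -0.018 0 0.035 0.4; -0.1 -0.0745 0.2412 -0.018 0 0.035 0.4")

```text
clock: 8.65
tcp_pos: [456.1, -135.3, 42.3]
ee_rot: [[0.084, 0.996, 0.0], [0.996, -0.084, 0.0], [0.0, 0.0, -1.0]]
ft_force: [0.7, 0.5, -0.1]
opening: 51.1
```

Run:
```python
from h import *
f=wrist(); st(); cv2.imwrite("pics/l.png",f["color"])
```

```text
t 8.7 [ 456.4 -135.6   42.8] yang -0.0840 F [ 0.1 -1.3  1.3] op 51.6
```

View pics/l.png

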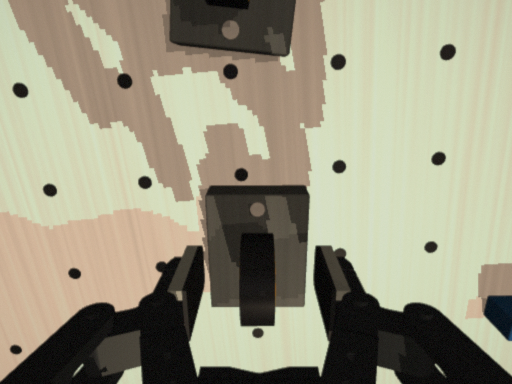

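>>> move_arm(commands="0 0 0 0 0 0 0.6; 0 0 0 0 0 0 0.75; 0 0 0 0 0 0 0.9; 0 0 0 0 0 0 1; 0 0 0 0 0 0 1; 0 0 0 0 0 0 1; 0 0 -0.01 0 0 0 1; 0 0 -0.02 0 0 0 1; 0 0 -0.04 0 0 0 1; 0 0 -0.04 0 0 0 1", grip_force=60)

```text
clock: 9.7
tcp_pos: [458.1, -136.5, 85.4]
ee_rot: [[0.084, 0.996, 0.006], [0.996, -0.084, -0.003], [-0.002, 0.006, -1.0]]
ft_force: [0.1, -0.7, -1.5]
opening: 13.0
```

Run:
```python
from h import *
f=wrist(); st(); cv2.imwrite("pics/m.png",f["color"])
rel((612,-140,85),1.4934)
```

```text
t 9.8 [ 457.4 -136.2   84.3] yang -0.0840 F [ 0.3  0.5 -1.6] op 13.1
shift [ 9.100e-03  1.544e-01 -1.000e-04] rot [ 0.0022  0.0051 -1.5774]
```

View pics/m.png

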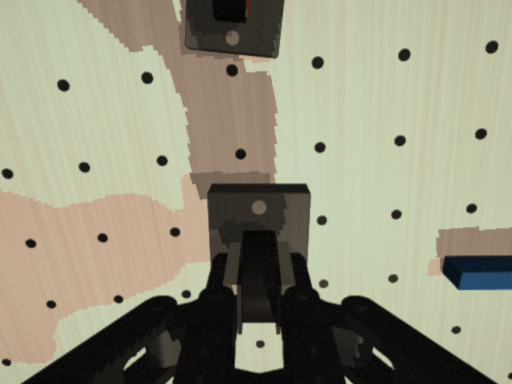

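>>> move_arm(commands="0.009 0.02 0 0 0 -0.15 1; 0.009 0.05 0 0 0 -0.3 1; 0.009 0.08 0 0 0 -0.45 1; 0.009 0.11 0 0 0 -0.6 1; 0.009 0.14 0 0 0 -0.75 1; 0.009 0.154 0 0 0 -0.9 1; 0.009 0.154 0 0 0 -1.05 1; 0.009 0.154 0 0 0 -1.2 1; 0.009 0.154 0 0 0 -1.35 1; 0.009 0.154 0 0 0 -1.5 1")

```text
clock: 10.75
tcp_pos: [611.0, -139.8, 83.6]
ee_rot: [[-0.989, 0.148, 0.003], [0.148, 0.989, -0.001], [-0.003, -0.001, -1.0]]
ft_force: [0.3, -0.8, -2.0]
opening: 12.6
```

Run:
```python
from h import *
st(); rel((612,-145,50),1.4934)
```

```text
t 10.8 [ 611.  -139.8   83.6] yang 1.4221 F [ 0.3 -0.8 -2. ] op 12.6
shift [-0.0016 -0.0049  0.0336] rot [-0.0011  0.0028 -0.0713]
```

>>> move_arm(commands="-0.0015 -0.005 0.01 0 0.003 -0.071 1; -0.0015 -0.005 0.02 0 0.003 -0.071 1; -0.0015 -0.005 0.03 0 0.003 -0.071 1; -0.0015 -0.005 0.034 0 0.003 -0.071 1; -0.0015 -0.005 0.034 0 0.003 -0.071 1")

```text
clock: 11.25
tcp_pos: [611.0, -144.6, 48.2]
ee_rot: [[-0.997, 0.078, -0.003], [0.078, 0.997, -0.0], [0.003, -0.0, -1.0]]
ft_force: [0.2, 0.0, -1.6]
opening: 12.9
```

```bash
cat fence.py >/dev/null
python3 - <<'E'
from fence import *
f=wrist(); st(); cv2.imwrite("pics/n.png",f["color"]); rel((612,-145,44),1.4934); rel((612,-145,41),1.4934); fence(f,x0=550)
E
```

```text
t 11.3 [ 611.5 -144.8   49. ] yang 1.4925 F [-1.1  0.3 -1.8] op 13.2
shift [-0.0005 -0.0002  0.005 ] rot [-0.0007 -0.0013 -0.0009]
shift [-0.0005 -0.0002  0.008 ] rot [-0.0007 -0.0013 -0.0009]
long outer x(y): (array([1.878000e-01, 6.834544e+02]), np.float64(7.38), np.int64(220)) ymax -10.0 ymin -199.66666666666669
stop outer y(x): (array([-7.600000e-02, -1.520396e+02]), np.float64(0.11), np.int64(150)) xmin 584.6666666666666
```

View pics/n.png

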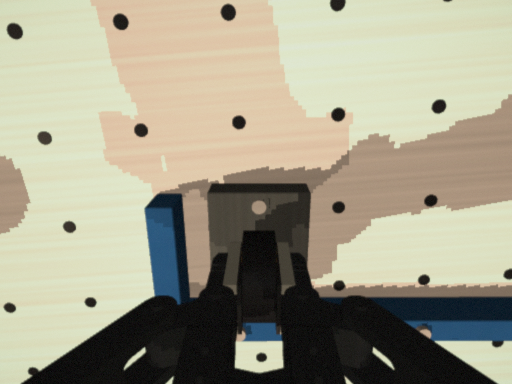

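>>> move_arm(commands="-0.0005 0 0.003 0 -0.001 -0.001 1; -0.0005 0 0.0065 0 -0.001 -0.001 1; -0.003 0 0.0065 0 -0.001 -0.001 1; -0.006 0 0.0065 0 -0.001 -0.001 1; -0.009 0 0.0065 0 -0.001 -0.001 1; -0.011 0 0.0065 0 -0.001 -0.001 1; -0.0125 0 0.0065 0 -0.001 -0.001 1; -0.0125 0 0.0065 0 -0.001 -0.001 1")

```text
clock: 12.1
tcp_pos: [620.2, -145.7, 44.0]
ee_rot: [[-0.997, 0.077, -0.008], [0.077, 0.997, -0.0], [0.008, -0.001, -1.0]]
ft_force: [-16.5, -0.1, 15.8]
opening: 12.9
```

```bash
cat >> h.py <<'E'
C=np.array([650.,-188.]); ex=np.array([.997,-.0773]); ey=np.array([.0773,.997])
def ff(p): d=np.array(p)[:2]-C; return (d@ex).round(1),(d@ey).round(1)
E
python3 - <<'E'
from h import *
o=st(); print(ff(o['tcp_pos']))
E
```

```text
t 12.1 [ 620.2 -145.7   44. ] yang 1.4942 F [-16.5  -0.1  15.8] op 12.9
(np.float64(-33.0), np.float64(39.9))
```

>>> move_arm(commands="-0.002 -0.002 0 0 0 0 1; -0.002 -0.004 0 0 0 0 1; -0.002 -0.007 0 0 0 0 1; -0.002 -0.01 0 0 0 0 1; -0.002 -0.013 0 0 0 0 1; -0.002 -0.015 0 0 0 0 1; -0.002 -0.017 0 0 0 0 1; -0.002 -0.018 0 0 0 0 1; -0.002 -0.018 0 0 0 0 1")

```text
clock: 13.0
tcp_pos: [619.1, -161.0, 44.3]
ee_rot: [[-0.997, 0.076, -0.012], [0.076, 0.997, 0.004], [0.012, 0.003, -1.0]]
ft_force: [-6.0, 8.5, 7.5]
opening: 13.3
```

Run:
```python
from h import *
o=st(); print(ff(o['tcp_pos']))
f=wrist();cv2.imwrite("pics/o.png",f["color"])
```

```text
t 13.0 [ 619.1 -161.    44.3] yang 1.4944 F [-6.   8.5  7.5] op 13.3
(np.float64(-32.9), np.float64(24.6))
```

View pics/o.png

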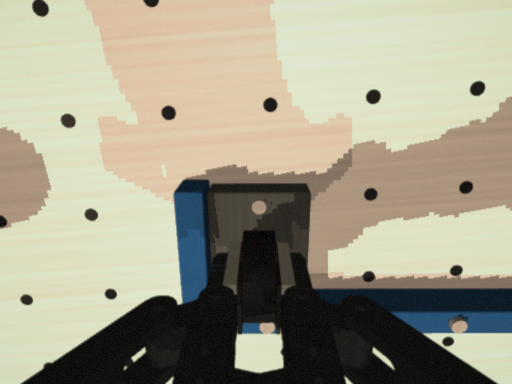

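>>> move_arm(commands="0 0 -0.001 0 0 0 0.9; 0 0 -0.001 0 0 0 0.8; 0 0 -0.001 0 0 0 0.7; 0 0 -0.001 0 0 0 0.6; 0 0 -0.001 0 0 0 0.5; 0 0 -0.02 0 0 0 0.5; 0 0 -0.06 0 0 0 0.5; 0.04 0 -0.1 0 0 0 0.5; 0.08 0 -0.14 0 0 0 0.5; 0.08 0 -0.14 0 0 0 0.5")

```text
clock: 14.05
tcp_pos: [540.1, -155.8, 189.3]
ee_rot: [[-0.997, 0.077, -0.007], [0.077, 0.997, 0.001], [0.008, 0.001, -1.0]]
ft_force: [0.1, 0.3, 0.0]
opening: 42.7
```

Run:
```python
from h import *
wrist();f=wrist();o=st();cv2.imwrite("pics/p.png",f["color"]);cv2.imwrite("pics/p1.png",rect(f,570,680,-215,-90,16,6)); np.savez("p.npz",c=f["color"],K=f["K"],T=f["world_to_cam"])
rings(grab_frame("top"))
```

```text
t 14.2 [ 541.1 -155.9  187.5] yang 1.4937 F [ 0.3  0.3 -0.1] op 42.8
yellow [167 129  34  35 178] (array([642.3, 153. ]), np.float64(44.9), np.int64(178))
yellow [ 64 194  53  36 415] (array([424.4, 384.9]), np.float64(71.9), np.int64(172))
```

View pics/p.png

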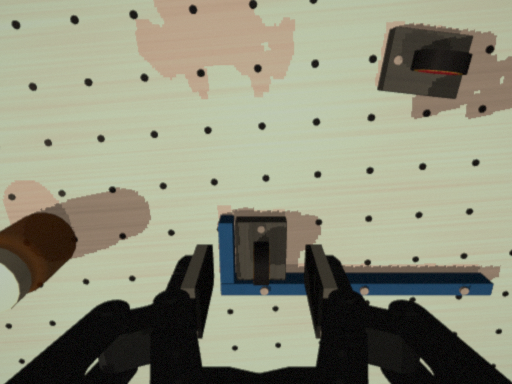

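View pics/p1.png

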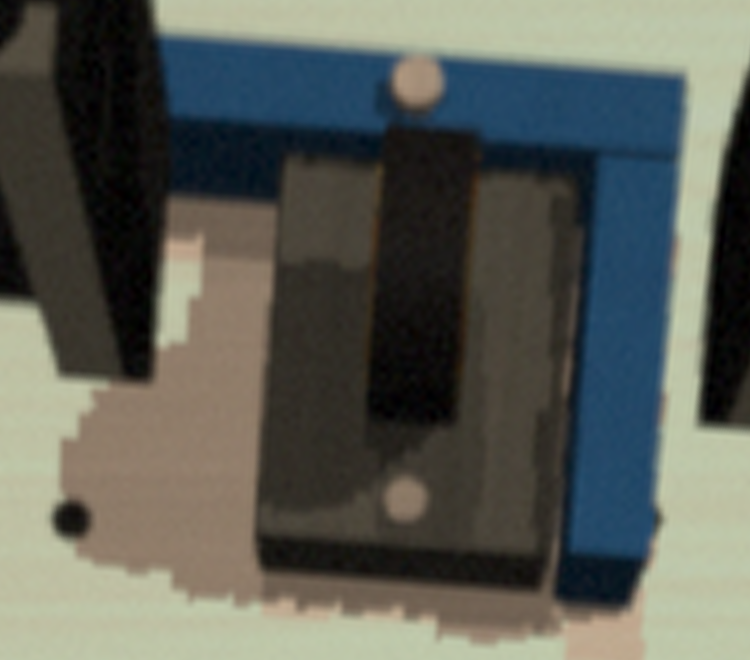

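Run:
```python
from h import *
d=np.load("p.npz"); f=dict(color=d["c"],K=d["K"],world_to_cam=d["T"])
cv2.imwrite("pics/q.png",rect(f,410,510,-60,40,16,6))
```

```text
(no output)
```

View pics/q.png

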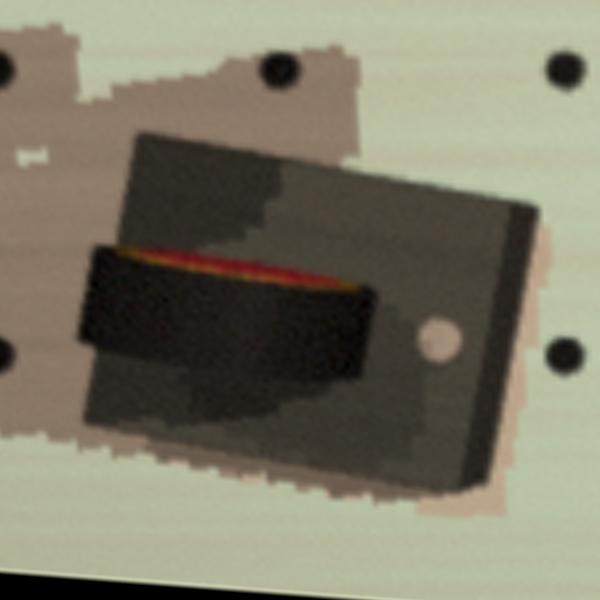

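Run:
```python
from h import *
rel((458,-10,140),-0.18)
```

```text
shift [0.0939 0.1388 0.047 ] rot [-0.0064 -0.0092  1.6738]
```

>>> move_arm(commands="0.094 0.139 0 0 0 0.16 0.4; 0.094 0.139 0 0 0 0.32 0.4; 0.094 0.139 0 0 0 0.48 0.4; 0.094 0.139 0 0 0 0.63 0.4; 0.094 0.139 0 0 0 0.78 0.4; 0.094 0.139 0 0 0 0.93 0.4; 0.094 0.139 0.01 0 0 1.08 0.4; 0.094 0.139 0.02 0 0 1.23 0.4; 0.094 0.139 0.03 -0.006 -0.009 1.38 0.4; 0.094 0.139 0.047 -0.006 -0.009 1.53 0.4")

```text
clock: 15.2
tcp_pos: [458.8, -9.7, 138.4]
ee_rot: [[0.011, 1.0, -0.001], [1.0, -0.011, 0.001], [0.001, -0.001, -1.0]]
ft_force: [0.0, 0.4, -0.2]
opening: 51.0
```

Run:
```python
from h import *
st(); rel((458,-10,42),-0.18)
```

```text
t 15.2 [458.8  -9.7 138.4] yang -0.0112 F [ 0.   0.4 -0.2] op 51.0
shift [-0.0004 -0.0007  0.0964] rot [-0.0009 -0.0011  0.1688]
```

>>> move_arm(commands="0 -0.001 0 0 0 0.14 0.4; 0 -0.001 0.02 0 0 0.169 0.4; 0 -0.001 0.05 0 0 0.169 0.4; 0 -0.001 0.08 0 0 0.169 0.4; 0 -0.001 0.096 0 0 0.169 0.4; 0 -0.001 0.096 0 0 0.169 0.4; 0 -0.001 0.096 0 0 0.169 0.4")

```text
clock: 15.9
tcp_pos: [457.7, -9.4, 41.3]
ee_rot: [[0.179, 0.984, -0.003], [0.984, -0.179, 0.002], [0.001, -0.003, -1.0]]
ft_force: [-0.3, 0.1, -0.5]
opening: 51.4
```

Run:
```python
from h import *
f=wrist(); st(); cv2.imwrite("pics/r.png",f["color"])
```

```text
t 15.9 [458.3  -9.6  42.1] yang -0.1801 F [ 0.3 -0.   0. ] op 51.3
```

View pics/r.png

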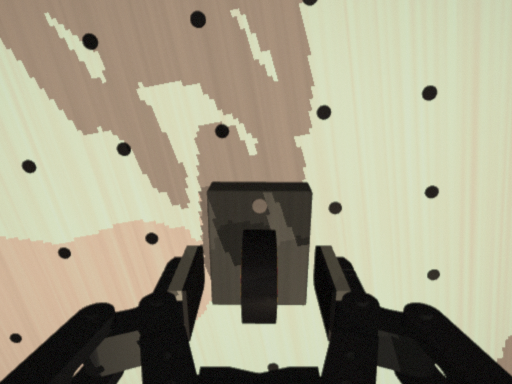

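Jaws straddle the red carrier's disc squarely; close and lift.

>>> move_arm(commands="0 0 0 0 0 0 0.6; 0 0 0 0 0 0 0.75; 0 0 0 0 0 0 0.9; 0 0 0 0 0 0 1; 0 0 0 0 0 0 1; 0 0 0 0 0 0 1; 0 0 -0.01 0 0 0 1; 0 0 -0.02 0 0 0 1; 0 0 -0.04 0 0 0 1; 0 0 -0.055 0 0 0 1")

```text
clock: 16.95
tcp_pos: [458.4, -9.7, 98.5]
ee_rot: [[0.179, 0.984, -0.001], [0.984, -0.179, 0.001], [0.001, -0.001, -1.0]]
ft_force: [1.1, 0.2, -2.3]
opening: 13.0
```

Run:
```python
from h import *
st(); 
t=C-41*ex+84*ey; print(t); rel((*t,100),1.4934)
```

```text
t 16.9 [458.4  -9.7  98.5] yang -0.1801 F [ 1.1  0.2 -2.3] op 13.0
[ 615.6162 -101.0827]
shift [-0.0618  0.1711 -0.0018] rot [ 1.0000e-04 -1.7000e-03 -1.6735e+00]
```

>>> move_arm(commands="-0.01 0.02 0 0 0 -0.15 1; -0.02 0.05 0 0 0 -0.3 1; -0.03 0.08 0 0 0 -0.45 1; -0.04 0.11 0 0 0 -0.6 1; -0.05 0.14 0 0 0 -0.75 1; -0.06 0.165 0 0 0 -0.9 1; -0.062 0.171 0 0 0 -1.05 1; -0.062 0.171 0 0 0 -1.2 1; -0.062 0.171 0 0 0 -1.35 1; -0.062 0.171 0 0 0 -1.5 1")

```text
clock: 17.95
tcp_pos: [615.3, -101.3, 98.6]
ee_rot: [[-0.97, 0.242, -0.001], [0.242, 0.97, 0.001], [0.002, 0.001, -1.0]]
ft_force: [-0.1, 0.8, -2.3]
opening: 13.2
```

Run:
```python
from h import *
st(); 
t=C-41*ex+84*ey; rel((*t,50),1.4934)
```

```text
t 17.9 [ 615.3 -101.3   98.6] yang 1.3260 F [-0.1  0.8 -2.3] op 13.2
shift [-0.0004  0.0002  0.0486] rot [ 0.0012 -0.0016 -0.1674]
```

>>> move_arm(commands="0 0 0 0 0 -0.14 1; 0 0 0 0 0 -0.167 1; 0 0 0.01 0 0 -0.167 1; 0 0 0.02 0 0 -0.167 1; 0 0 0.03 0 0 -0.167 1; 0 0 0.04 0 0 -0.167 1; 0 0 0.048 0 0 -0.167 1; 0 0 0.048 0 0 -0.167 1")

```text
clock: 18.75
tcp_pos: [614.1, -100.8, 48.7]
ee_rot: [[-0.997, 0.078, -0.005], [0.078, 0.997, 0.003], [0.005, 0.002, -1.0]]
ft_force: [-0.2, 0.3, -2.6]
opening: 12.8
```

Run:
```python
from h import *
f=wrist();o=st(); cv2.imwrite("pics/s.png",f["color"]); print(ff(o['tcp_pos']))
t=C-41*ex+84*ey; rel((*t,43),1.4934)
```

```text
t 18.8 [ 614.6 -101.    49.6] yang 1.4927 F [-1.1  0.1 -2.3] op 13.0
(np.float64(-42.0), np.float64(84.0))
shift [-0.001   0.      0.0066] rot [ 0.0018 -0.0034 -0.0007]
```

View pics/s.png

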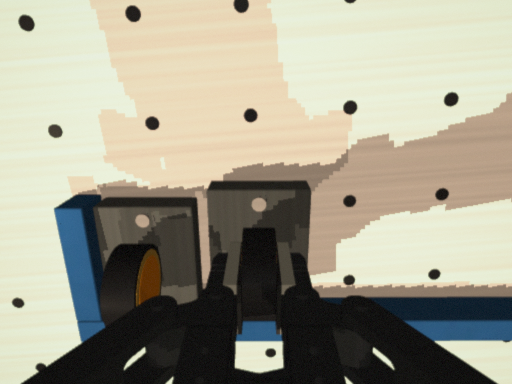

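>>> move_arm(commands="-0.001 0 0.003 0.002 -0.003 -0.001 1; -0.001 0 0.006 0.002 -0.003 -0.001 1; -0.004 0 0.006 0.002 -0.003 -0.001 1; -0.007 0 0.006 0.002 -0.003 -0.001 1; -0.01 0 0.006 0.002 -0.003 -0.001 1; -0.012 0 0.006 0.002 -0.003 -0.001 1; -0.013 0 0.006 0.002 -0.003 -0.001 1; -0.013 0 0.006 0.002 -0.003 -0.001 1")

```text
clock: 19.6
tcp_pos: [625.2, -101.8, 43.3]
ee_rot: [[-0.997, 0.077, -0.006], [0.077, 0.997, 0.001], [0.006, 0.0, -1.0]]
ft_force: [-8.0, 0.2, 2.4]
opening: 13.1
```

Run:
```python
from h import *
o=st(); print(ff(o['tcp_pos']))
```

```text
t 19.6 [ 625.2 -101.8   43.3] yang 1.4941 F [-8.   0.2  2.4] op 13.1
(np.float64(-31.3), np.float64(84.1))
```

>>> move_arm(commands="-0.002 -0.002 0 0 0 0 1; -0.002 -0.004 0 0 0 0 1; -0.002 -0.006 0 0 0 0 1; -0.002 -0.008 0 0 0 0 1; -0.002 -0.01 0 0 0 0 1; -0.002 -0.012 0 0 0 0 1; -0.002 -0.014 0 0 0 0 1; -0.002 -0.015 0 0 0 0 1; -0.002 -0.015 0 0 0 0 1")

```text
clock: 20.5
tcp_pos: [624.6, -112.3, 43.4]
ee_rot: [[-0.997, 0.077, -0.01], [0.076, 0.997, 0.007], [0.01, 0.007, -1.0]]
ft_force: [-4.5, 14.4, 5.1]
opening: 13.3
```

Run:
```python
from h import *
f=wrist();o=st(); print(ff(o['tcp_pos'])); cv2.imwrite("pics/t.png",f["color"])
```

```text
t 20.6 [ 624.5 -112.3   43.4] yang 1.4943 F [-4.6 14.4  5.6] op 13.3
(np.float64(-31.2), np.float64(73.5))
```

View pics/t.png

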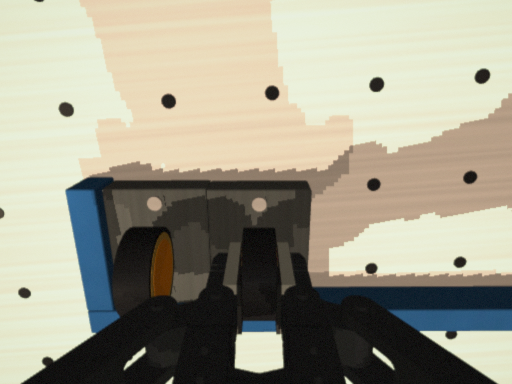

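>>> move_arm(commands="0 0 0 0 0 0 0.9; 0 0 0 0 0 0 0.8; 0 0 0 0 0 0 0.7; 0 0 0 0 0 0 0.6; 0 0 0 0 0 0 0.55; 0 0 -0.02 0 0 0 0.55; 0 0 -0.06 0 0 0 0.55; 0.04 0.01 -0.1 0 0 0 0.55; 0.08 0.01 -0.12 0 0 0 0.55; 0.08 0.01 -0.12 0 0 0 0.55")

```text
clock: 21.55
tcp_pos: [544.2, -96.7, 167.8]
ee_rot: [[-0.997, 0.076, -0.007], [0.076, 0.997, 0.006], [0.008, 0.005, -1.0]]
ft_force: [1.1, 0.0, -0.9]
opening: 38.4
```

Run:
```python
from h import *
wrist();f=wrist();o=st();cv2.imwrite("pics/u.png",f["color"]);cv2.imwrite("pics/u1.png",rect(f,570,680,-215,-70,16,5.4)); np.savez("u.npz",c=f["color"],K=f["K"],T=f["world_to_cam"])
t=grab_frame("top"); cv2.imwrite("pics/u2.png",cv2.resize(t["color"][110:240,150:330],None,fx=4.4,fy=4.4))
```

```text
t 21.6 [546.8 -97.4 165.5] yang 1.4937 F [ 1.3 -0.9 -0.3] op 38.7
```

View pics/u1.png

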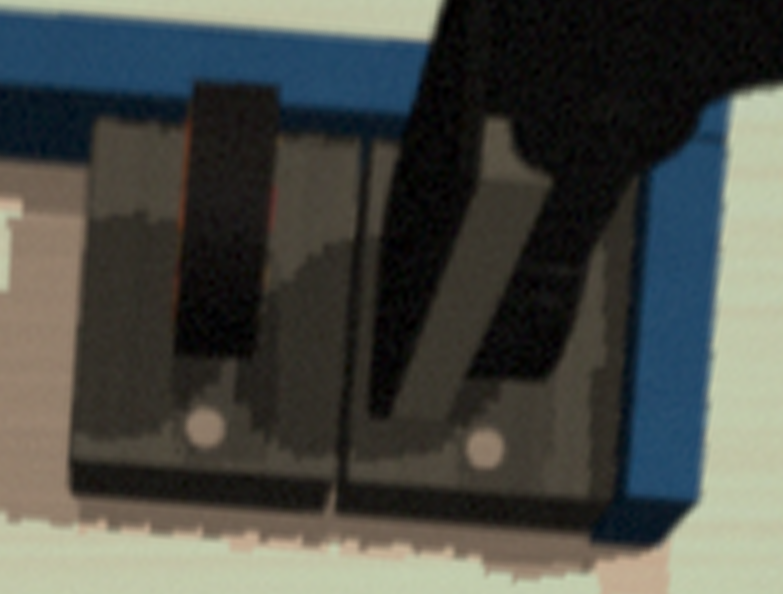

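View pics/u2.png

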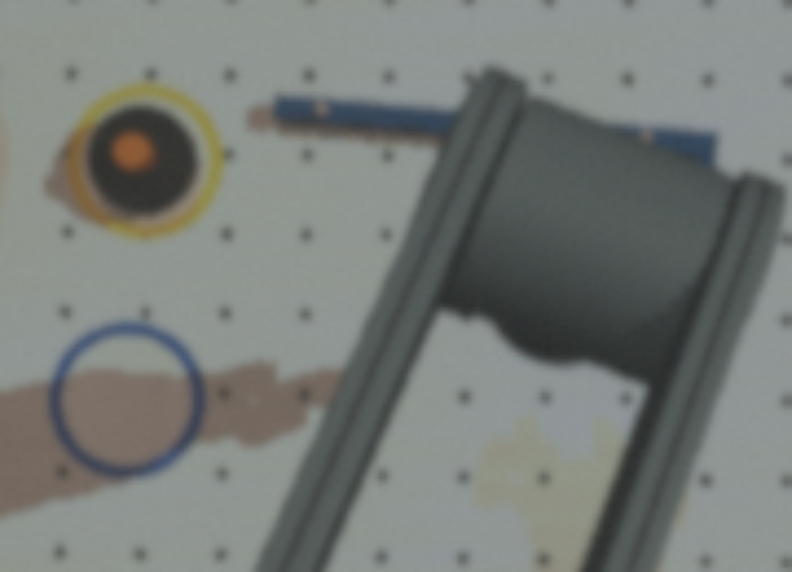

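Run:
```python
from h import *
t=C-88*ex+75*ey; rel((*t,60),1.4934);rel((*t,24),1.4934)
```

```text
shift [-0.0224 -0.0079  0.1044] rot [ 0.006  -0.0086  0.0004]
shift [-0.0227 -0.0082  0.1404] rot [ 0.006  -0.0086  0.0004]
```

>>> move_arm(commands="-0.0225 -0.008 0.03 0.006 -0.008 0 1; -0.0225 -0.008 0.06 0.006 -0.008 0 1; -0.0225 -0.008 0.09 0.006 -0.008 0 1; -0.0225 -0.008 0.1 0.006 -0.008 0 1; -0.0225 -0.008 0.1 0.006 -0.008 0 1; -0.0225 -0.008 0.12 0.006 -0.008 0 1; -0.0225 -0.008 0.14 0.006 -0.008 0 1; -0.0225 -0.008 0.14 0.006 -0.008 0 1")

```text
clock: 22.5
tcp_pos: [567.4, -106.0, 23.3]
ee_rot: [[-0.997, 0.077, -0.003], [0.077, 0.997, 0.001], [0.003, 0.001, -1.0]]
ft_force: [0.0, 0.1, -0.6]
opening: -0.2
```

Run:
```python
from h import *
f=wrist();o=st(); print(ff(o['tcp_pos'])); cv2.imwrite("pics/v.png",f["color"])
```

```text
t 22.6 [ 568.1 -106.3   24.5] yang 1.4938 F [ 0.7 -0.2 -0.2] op 0.0
(np.float64(-87.9), np.float64(75.1))
```

View pics/v.png

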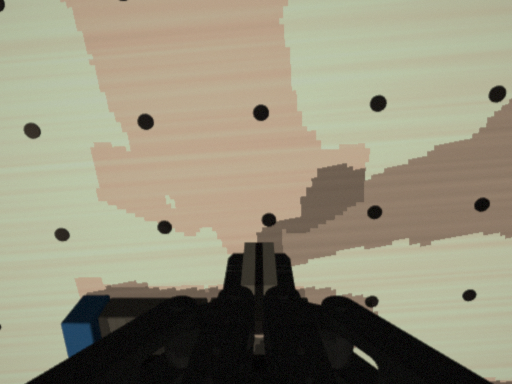

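Now push red toward the long fence, in small steps.

>>> move_arm(commands="-0.004 0 0 0 0 0 1; -0.008 0 0 0 0 0 1; -0.01 0 0 0 0 0 1; -0.012 0 0 0 0 0 1; -0.014 0 0 0 0 0 1; -0.015 0 0 0 0 0 1; -0.016 0 0 0 0 0 1; -0.016 0 0 0 0 0 1")

```text
clock: 23.35
tcp_pos: [582.1, -107.2, 24.3]
ee_rot: [[-0.997, 0.077, -0.005], [0.077, 0.997, 0.001], [0.005, 0.001, -1.0]]
ft_force: [-6.0, -0.4, 6.2]
opening: 0.0
```

Run:
```python
from h import *
o=st(); print(ff(o['tcp_pos']));
```

```text
t 23.4 [ 582.1 -107.2   24.3] yang 1.4941 F [-6.  -0.4  6.2] op 0.0
(np.float64(-73.9), np.float64(75.3))
```

>>> move_arm(commands="-0.002 0 0 0 0 0 1; -0.004 0 0 0 0 0 1; -0.004 0 0 0 0 0 1; -0.004 0 0 0 0 0 1")

```text
clock: 23.75
tcp_pos: [582.3, -107.1, 23.9]
ee_rot: [[-0.997, 0.076, -0.013], [0.076, 0.997, 0.002], [0.013, 0.001, -1.0]]
ft_force: [-12.2, -1.2, 9.7]
opening: 0.2
```

Run:
```python
from h import *
o=st(); print(ff(o['tcp_pos'])); t=C-88*ex+25*ey; rel((*t,24),1.4934)
```

```text
t 23.8 [ 582.3 -107.1   23.9] yang 1.4946 F [-12.2  -1.2   9.7] op 0.2
(np.float64(-73.7), np.float64(75.4))
shift [ 0.0143 -0.0504  0.0001] rot [ 0.0014 -0.0134  0.0012]
```

>>> move_arm(commands="0.014 0 0 0 -0.013 0 1; 0.014 -0.015 0 0 -0.013 0 1; 0.014 -0.035 0 0 -0.013 0 1; 0.014 -0.05 0 0 -0.013 0 1; 0.01 -0.05 0 0 -0.013 0 1; 0.006 -0.05 0 0 -0.013 0 1; 0.003 -0.05 0 0 -0.013 0 1; 0 -0.05 0 0 -0.013 0 1; -0.002 -0.05 0 0 -0.013 0 1; -0.003 -0.05 0 0 -0.013 0 1")

```text
clock: 24.75
tcp_pos: [578.5, -156.1, 23.5]
ee_rot: [[-0.997, 0.074, -0.008], [0.074, 0.997, 0.003], [0.008, 0.002, -1.0]]
ft_force: [-11.9, -1.2, 10.0]
opening: 0.5
```

Run:
```python
from h import *
o=st(); print(ff(o['tcp_pos']))
```

```text
t 24.8 [ 578.5 -156.1   23.5] yang 1.4964 F [-11.9  -1.2  10. ] op 0.5
(np.float64(-73.8), np.float64(26.2))
```

Run:
```python
from h import *
t=C-32*ex+130*ey; rel((*t,110),-0.0774)
```

```text
shift [-0.0414  0.1038 -0.0866] rot [-0.0045 -0.0077  1.5738]
```

>>> move_arm(commands="0.015 0 0 0 0 0 1; 0.015 0.02 -0.03 0 0 0 1; 0.015 0.05 -0.07 -0.004 -0.008 0.15 1; 0 0.08 -0.087 -0.004 -0.008 0.3 1; -0.02 0.104 -0.087 -0.004 -0.008 0.45 1; -0.041 0.104 -0.087 -0.004 -0.008 0.6 1; -0.041 0.104 -0.087 -0.004 -0.008 0.75 1; -0.041 0.104 -0.087 -0.004 -0.008 0.9 1; -0.041 0.104 -0.087 -0.004 -0.008 1.05 1; -0.041 0.104 -0.087 -0.004 -0.008 1.2 1")

```text
clock: 25.75
tcp_pos: [627.8, -54.8, 110.3]
ee_rot: [[-0.288, 0.958, 0.0], [0.958, 0.288, 0.001], [0.001, 0.001, -1.0]]
ft_force: [-0.7, -0.2, -0.2]
opening: 0.1
```

Run:
```python
from h import *
f=wrist();o=st();print(ff(o['tcp_pos'])); cv2.imwrite("pics/w.png",f["color"])
t=C-32*ex+130*ey; rel((*t,24),-0.0774)
```

```text
t 25.8 [627.8 -54.8 110.2] yang 0.2840 F [ 0.6  0.3 -0.7] op 0.0
(np.float64(-32.4), np.float64(131.1))
shift [-0.0012 -0.      0.0862] rot [ 0.0004 -0.001   0.3614]
```

View pics/w.png

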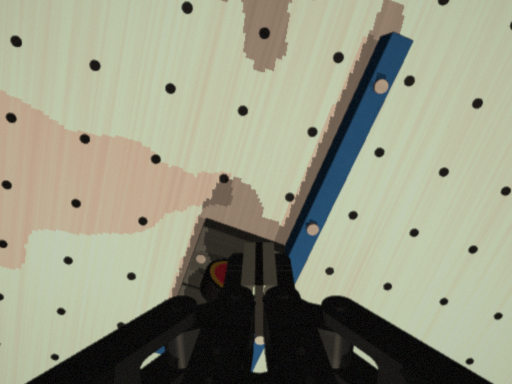

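>>> move_arm(commands="-0.001 -0.004 0 0 0 0.14 1; -0.001 -0.004 0 0 0 0.28 1; -0.001 -0.004 0.01 0 0 0.361 1; -0.001 -0.004 0.03 0 0 0.361 1; -0.001 -0.004 0.05 0 0 0.361 1; -0.001 -0.004 0.07 0 0 0.361 1; -0.001 -0.004 0.086 0 0 0.361 1; -0.001 -0.004 0.086 0 0 0.361 1; -0.001 -0.004 0.086 0 0 0.361 1")

```text
clock: 26.7
tcp_pos: [624.4, -56.4, 24.3]
ee_rot: [[0.075, 0.997, -0.0], [0.997, -0.075, 0.001], [0.001, -0.0, -1.0]]
ft_force: [0.2, -0.8, 0.6]
opening: -0.3
```

Run:
```python
from h import *
f=wrist();o=st();print(ff(o['tcp_pos'])); cv2.imwrite("pics/x.png",f["color"])
```

```text
t 26.8 [624.9 -56.6  25. ] yang -0.0754 F [1.1 0.1 0.2] op 0.1
(np.float64(-35.2), np.float64(129.0))
```

View pics/x.png

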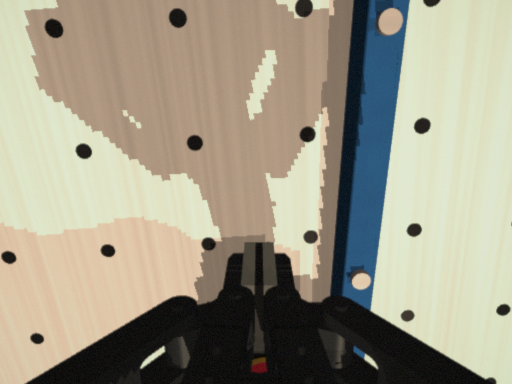

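>>> move_arm(commands="-0.005 0 0.001 0 0 0 1; -0.01 0 0.001 0 0 0 1; -0.013 0 0.001 0 0 0 1; -0.015 0 0.001 0 0 0 1; -0.017 0 0.001 0 0 0 1; -0.019 0 0.001 0 0 0 1; -0.021 0 0.001 0 0 0 1; -0.023 0 0.001 0 0 0 1; -0.023 0 0.001 0 0 0 1")

```text
clock: 27.65
tcp_pos: [623.4, -76.1, 24.1]
ee_rot: [[0.076, 0.997, 0.002], [0.997, -0.076, 0.006], [0.006, 0.001, -1.0]]
ft_force: [1.6, 13.0, 2.7]
opening: -0.4
```

Run:
```python
from h import *
o=st();print(ff(o['tcp_pos']))
```

```text
t 27.6 [623.4 -76.1  24.1] yang -0.0759 F [ 1.6 13.   2.7] op -0.4
(np.float64(-35.2), np.float64(109.5))
```

>>> move_arm(commands="0.005 0 0 0 0 0 1; 0.015 0 0 0 0 0 1; 0.02 0 -0.03 0 0 0 1; 0.04 -0.02 -0.07 0 0 0 1; 0.07 -0.04 -0.11 0 0 0 1; 0.1 -0.06 -0.15 0 0 0 1; 0.13 -0.06 -0.19 0 0 0 1; 0.13 -0.06 -0.19 0 0 0 1")

```text
clock: 28.45
tcp_pos: [574.9, 59.9, 220.8]
ee_rot: [[0.073, 0.997, 0.012], [0.997, -0.073, 0.006], [0.007, 0.011, -1.0]]
ft_force: [1.1, 1.1, 0.8]
opening: 0.4
```

Run:
```python
from h import *
wrist();f=wrist();o=st();cv2.imwrite("pics/y.png",f["color"]);cv2.imwrite("pics/y1.png",rect(f,570,680,-215,-70,16,5.4)); rings(f)
```

```text
t 28.6 [573.9  58.  216.7] yang -0.0737 F [-0.3  0.3 -0.6] op -0.4
yellow [ 272    5  103  109 1998] (array([645.1, 153.3]), np.float64(45.5), np.int64(1995))
blue [ 114    7  103  109 2355] (array([495. , 161.2]), np.float64(45.2), np.int64(2351))
blue [ 342  148   27  153 1763] (array([662.1, -25.7]), np.float64(53.4), np.int64(189))
knob [322  44  26  29 594] (array([643.9, 152.2]), np.float64(27.500987065425246))
```

View pics/y.png

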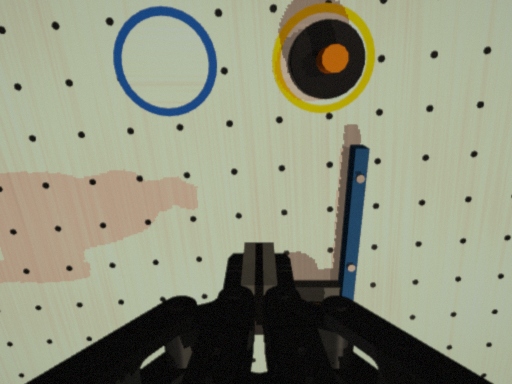

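View pics/y1.png

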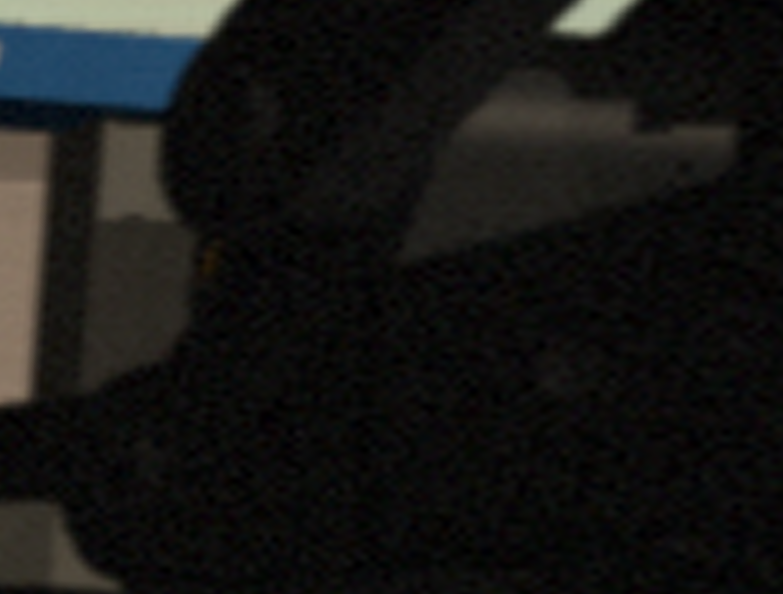

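>>> move_arm(commands="-0.12 -0.08 -0.08 0.01 0.006 0 0; -0.12 -0.08 -0.08 0.01 0.006 0 0; -0.12 -0.08 -0.08 0.01 0.006 0 0; -0.12 -0.08 -0.08 0.01 0.006 0 0; -0.12 -0.08 -0.08 0.01 0.006 0 0; -0.12 -0.08 -0.08 0.01 0.006 0 0")

```text
clock: 29.15
tcp_pos: [484.7, -56.3, 294.0]
ee_rot: [[0.075, 0.997, -0.005], [0.997, -0.075, 0.013], [0.013, -0.006, -1.0]]
ft_force: [0.2, -0.3, 0.2]
opening: 84.8
```

Run:
```python
from h import *
wrist();f=wrist();o=st();cv2.imwrite("pics/z.png",f["color"]);cv2.imwrite("pics/z1.png",rect(f,570,680,-215,-70,16,5.4))
cv2.imwrite("pics/z2.png",rect(grab_frame("top"),570,690,-215,-70,16,5))
```

```text
t 29.2 [484.8 -55.5 293.8] yang -0.0732 F [-0.9 -0.6  0.2] op 85.3
```

View pics/z.png

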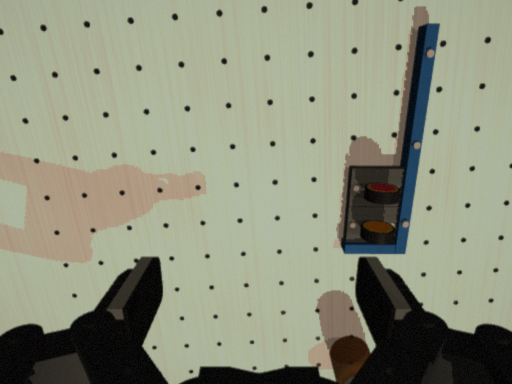

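View pics/z1.png

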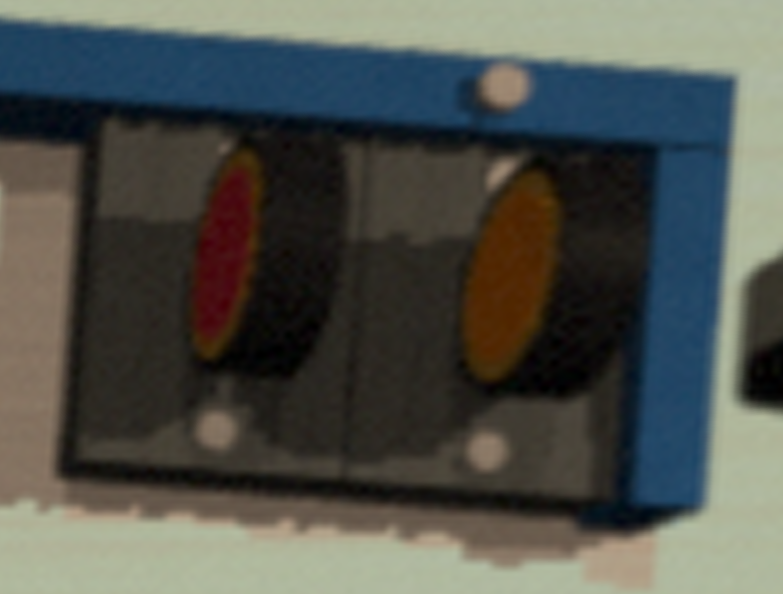

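View pics/z2.png

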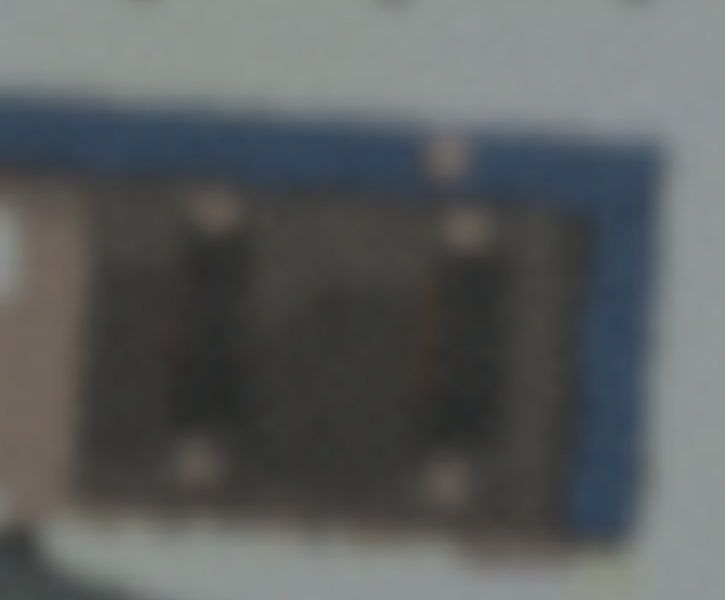

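Run:
```python
from h import *
rel((645,153,170),-0.056)
```

```text
shift [0.2179 0.1455 0.1257] rot [-0.0069 -0.0126 -0.0167]
```

>>> move_arm(commands="0.218 0.1455 0.08 -0.007 -0.012 -0.017 0.3; 0.218 0.1455 0.08 -0.007 -0.012 -0.017 0.3; 0.218 0.1455 0.08 -0.007 -0.012 -0.017 0.3; 0.218 0.1455 0.08 -0.007 -0.012 -0.017 0.3; 0.218 0.1455 0.1 -0.007 -0.012 -0.017 0.3; 0.218 0.1455 0.1257 -0.007 -0.012 -0.017 0.3; 0.218 0.1455 0.1257 -0.007 -0.012 -0.017 0.3; 0.218 0.1455 0.1257 -0.007 -0.012 -0.017 0.3")

```text
clock: 30.1
tcp_pos: [643.8, 154.8, 166.8]
ee_rot: [[0.053, 0.999, -0.006], [0.999, -0.053, -0.0], [-0.0, -0.006, -1.0]]
ft_force: [-0.2, -1.0, 0.1]
opening: 59.8
```

Run:
```python
from h import *
wrist();f=wrist();o=st();rings(f);cv2.imwrite("pics/aa.png",f["color"]); rel((644,152.8,50),-0.056)
```

```text
t 30.2 [645.2 153.3 170.7] yang -0.0551 F [-0.1 -0.7  0.3] op 59.6
yellow [ 205  123  109  103 1768] (array([644.9, 152.3]), np.float64(45.7), np.int64(1762))
blue [  38  120  109  104 2303] (array([494.6, 160.8]), np.float64(45.3), np.int64(2303))
blue [ 286  266   21  101 1321] (array([677.4,  -4.1]), np.float64(38.6), np.int64(264))
knob [244 183  29  27 603] (array([644. , 152.2]), np.float64(27.70854462932514))
shift [-0.0006 -0.0013  0.1207] rot [ 0.001  -0.0004  0.0009]
```

View pics/aa.png

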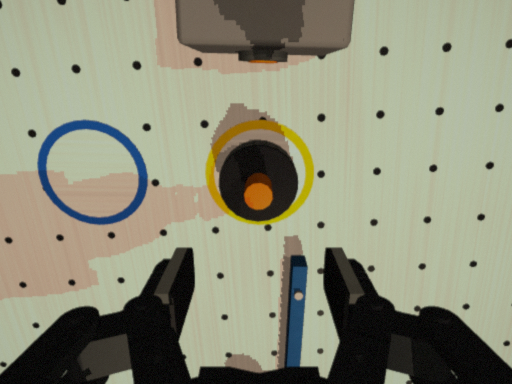

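>>> move_arm(commands="-0.0005 -0.001 0.03 0 0 0 0.35; -0.0005 -0.001 0.07 0 0 0 0.35; -0.0005 -0.001 0.1 0 0 0 0.35; -0.0005 -0.001 0.118 0 0 0 0.35; -0.0005 -0.001 0.118 0 0 0 0.5; -0.0005 -0.001 0.118 0 0 0 0.65; -0.0005 -0.001 0.118 0 0 0 0.8; -0.0005 -0.001 0.118 0 0 0 0.9; -0.0005 -0.001 0.118 0 0 0 1; -0.0005 -0.001 0.118 0 0 0 1", grip_force=30)

```text
clock: 31.2
tcp_pos: [645.1, 152.5, 55.8]
ee_rot: [[0.055, 0.998, 0.004], [0.998, -0.055, -0.0], [0.0, 0.004, -1.0]]
ft_force: [-3.8, -2.2, 7.4]
opening: 20.6
```

Run:
```python
from h import *
f=wrist();o=st();rings(f);cv2.imwrite("pics/ab.png",f["color"]); rel((495.1,161.2,54),-0.056)
```

```text
t 31.2 [645.1 152.5  55.8] yang -0.0551 F [-4.5 -1.2  6.5] op 20.7
yellow [ 286  147   57  127 1827] (array([648.6, 153.4]), np.float64(42.6), np.int64(1826))
yellow [174 183  27  92 994] (array([624.4, 152.9]), np.float64(26.8), np.int64(959))
blue [   0  146   85  152 2776] (array([494.9, 160.5]), np.float64(45.0), np.int64(2774))
knob [244  42  42   4 100] (array([652.7, 245.9]), np.float64(11.170383851240114))
knob [ 235  260   47   43 1593] (array([644.7, 152. ]), np.float64(44.33826628400226))
shift [ 0.0005 -0.1503  0.0012] rot [ 0.0038 -0.0001  0.0009]
```

>>> move_arm(commands="0 -0.004 0.001 0 0 0 1; 0 -0.012 0.001 0 0 0 1; 0 -0.024 0.001 0 0 0 1; 0 -0.038 0.001 0 0 0 1; 0 -0.054 0.001 0 0 0 1; 0 -0.07 0.001 0 0 0 1; 0 -0.086 0.001 0 0 0 1; 0 -0.1 0.001 0 0 0 1; 0 -0.112 0.001 0 0 0 1; 0 -0.122 0.001 0 0 0 1")

```text
clock: 32.25
tcp_pos: [525.2, 159.4, 56.0]
ee_rot: [[0.055, 0.998, 0.01], [0.998, -0.055, 0.0], [0.001, 0.01, -1.0]]
ft_force: [5.7, -0.8, 1.4]
opening: 20.8
```

Run:
```python
from h import *
f=wrist();o=st();rings(f); rel((495.1,161,54),-0.056)
```

```text
t 32.3 [523.3 159.5  55.8] yang -0.0547 F [3.2 0.2 3.7] op 20.8
yellow [ 379  142  133  155 4476] (array([645.6, 152.5]), np.float64(45.3), np.int64(4466))
blue [ 122  144  147  151 3476] (array([495. , 160.7]), np.float64(45.3), np.int64(3476))
blue [487 338  25  46 470] (array([674. ,  43.4]), np.float64(20.8), np.int64(302))
knob [ 235  260   47   43 1620] (array([525.2, 158.9]), np.float64(45.402365829615405))
shift [-0.     -0.0283  0.0016] rot [ 0.008  -0.0006  0.0013]
```

>>> move_arm(commands="0 -0.007 0.001 0 0 0 1; 0 -0.014 0.001 0 0 0 1; 0 -0.02 0.001 0 0 0 1; 0 -0.025 0 0 0 0 1; 0 -0.029 0 0 0 0 1; 0 -0.03 0 0 0 0 1; 0 -0.03 0 0 0 0 1; 0 -0.03 0 0 0 0 1")

```text
clock: 33.1
tcp_pos: [493.9, 161.2, 55.9]
ee_rot: [[0.055, 0.998, 0.009], [0.999, -0.055, 0.0], [0.001, 0.009, -1.0]]
ft_force: [3.3, -0.9, 1.3]
opening: 20.5
```

Run:
```python
from h import *
f=wrist();o=st();rings(f);cv2.imwrite("pics/ac.png",f["color"])
```

```text
t 33.1 [494.  161.2  55.9] yang -0.0548 F [4.7 0.6 3.1] op 20.5
yellow [ 432  147   80  151 2989] (array([645.2, 152.4]), np.float64(44.8), np.int64(2988))
blue [ 177  144  167  131 4208] (array([495.3, 160.4]), np.float64(45.5), np.int64(4208))
knob [ 235  259   47   44 1633] (array([494. , 160.8]), np.float64(45.57031596843553))
```

View pics/ac.png

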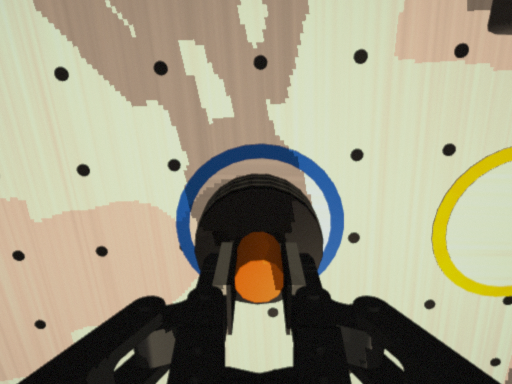

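Within about 1.5 mm of the blue ring's centre. Release and retreat.

>>> move_arm(commands="0 0.001 0 0 0 0 0.95; 0 0.001 0 0 0 0 0.8; 0 0.001 0 0 0 0 0.6; 0 0.001 0 0 0 0 0.4; 0 0.001 0 0 0 0 0.4; 0 0 -0.03 0 0 0 0.3; 0 0 -0.07 0 0 0 0.3; 0 0 -0.11 0 0 0 0.3; 0 0.02 -0.15 0 0 0 0; 0 0.02 -0.18 0 0 0 0")

```text
clock: 34.15
tcp_pos: [514.3, 159.9, 238.9]
ee_rot: [[0.055, 0.998, 0.013], [0.998, -0.055, 0.001], [0.001, 0.013, -1.0]]
ft_force: [0.3, -0.1, 0.2]
opening: 84.7
```

>>> move_arm(commands="-0.1 0 -0.04 0 -0.01 0 0; -0.1 0 -0.04 0 -0.01 0 0; -0.1 0 -0.04 0 -0.01 0 0; -0.1 0 -0.04 0 -0.01 0 0; -0.1 0 -0.04 0 -0.01 0 0; -0.1 0 -0.04 0 -0.01 0 0")

```text
clock: 34.75
tcp_pos: [507.7, 61.3, 277.6]
ee_rot: [[0.054, 0.998, 0.01], [0.999, -0.054, -0.009], [-0.008, 0.011, -1.0]]
ft_force: [1.0, 0.0, -0.7]
opening: 85.5
```

Run:
```python
from h import *
wrist();f=wrist();o=st();rings(f);cv2.imwrite("pics/ad.png",f["color"]);cv2.imwrite("pics/ad1.png",rect(f,570,680,-215,-70,16,5.4))
t=grab_frame("top");cv2.imwrite("pics/ad2.png",t["color"])
```

```text
t 34.9 [507.8  61.2 277.8] yang -0.0535 F [0.2 0.1 0.2] op 85.4
yellow [ 331    9   90   96 2098] (array([645.4, 153.1]), np.float64(45.2), np.int64(2098))
blue [ 196   10   88   94 1672] (array([495.2, 161. ]), np.float64(45.2), np.int64(1668))
blue [ 380  135   32  134 1321] (array([679.4, -26.9]), np.float64(52.1), np.int64(148))
blue [322 322  25   9 151] (array([ 602.4, -211.8]), np.float64(9.2), np.int64(126))
knob [226  45  22  24 426] (array([494.7, 160.9]), np.float64(23.28948359361322))
```

View pics/ad.png

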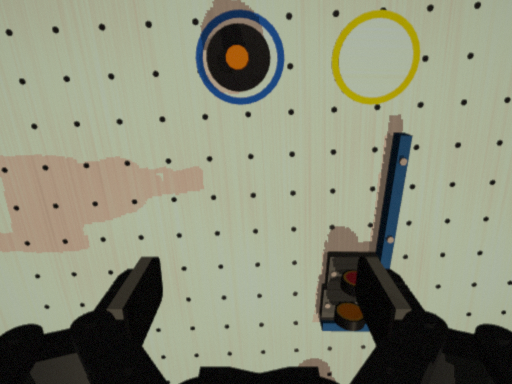

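View pics/ad1.png

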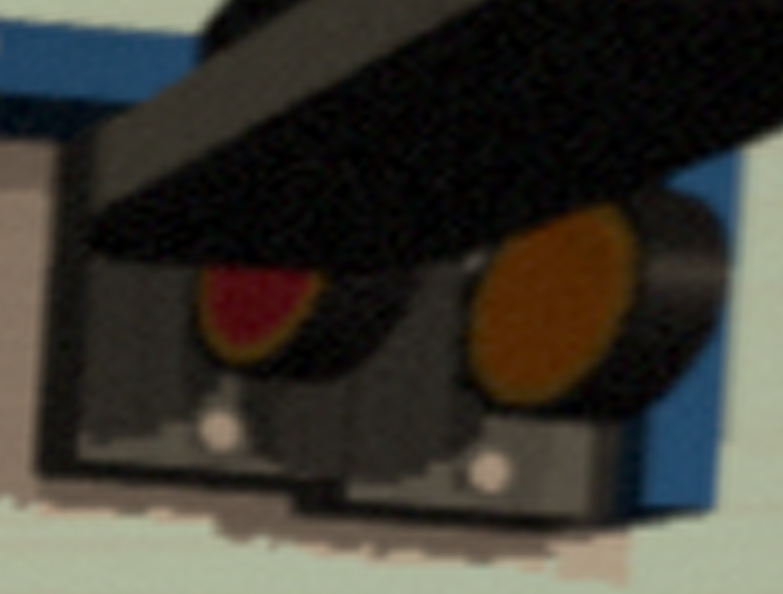

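View pics/ad2.png

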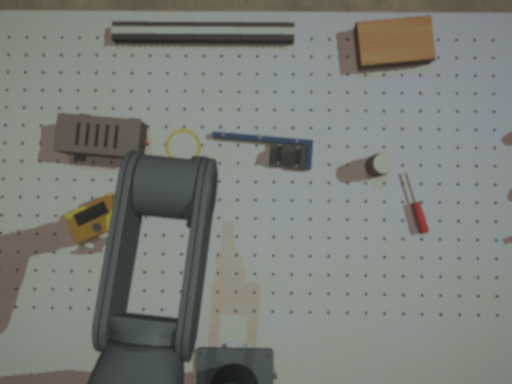

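>>> move_arm(commands="-0.15 -0.03 -0.01 0 0 0 0; -0.15 -0.03 -0.01 0 0 0 0; -0.15 -0.03 -0.01 0 0 0 0; -0.15 -0.03 -0.01 0 0 0 0; -0.15 -0.03 -0.01 0 0 0 0; -0.15 -0.03 -0.01 0 0 0 0")

```text
clock: 35.5
tcp_pos: [470.0, -85.9, 288.6]
ee_rot: [[0.053, 0.999, 0.01], [0.999, -0.053, -0.008], [-0.008, 0.011, -1.0]]
ft_force: [-0.8, -0.2, -0.1]
opening: 85.4
```

Run:
```python
from h import *
wrist();f=wrist();o=st();cv2.imwrite("pics/ae.png",f["color"]);cv2.imwrite("pics/ae1.png",rect(f,570,680,-215,-70,16,5.4))
t=grab_frame("top");cv2.imwrite("pics/ae2.png",t["color"])
```

```text
t 35.6 [470.1 -85.4 288.7] yang -0.0512 F [-0.5  0.3 -0.2] op 85.3
```

View pics/ae1.png

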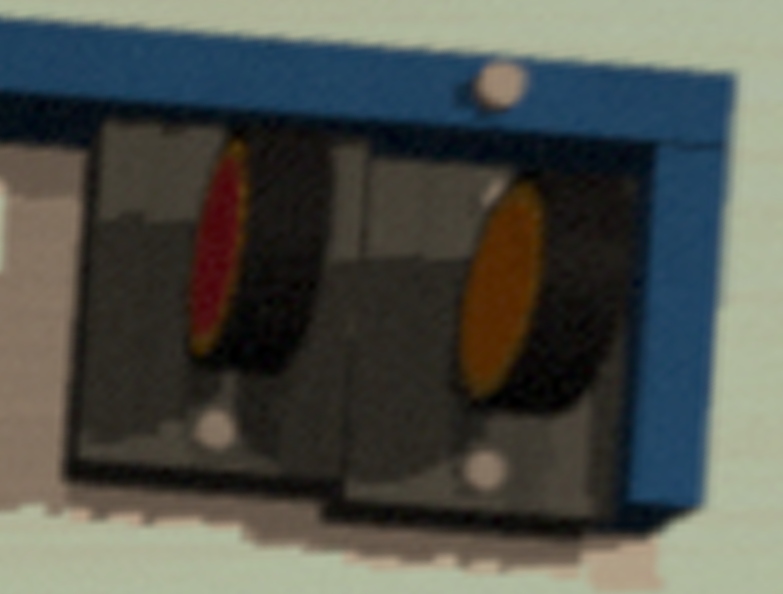

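Run:
```python
from h import *
t=C-92*ex+24*ey; rel((*t,110),1.4934)
```

```text
shift [-0.0654  0.0916  0.1802] rot [ 0.0024  0.0148 -1.5443]
```

>>> move_arm(commands="-0.065 0.092 0 0 0 -0.15 1; -0.065 0.092 0 0 0 -0.3 1; -0.065 0.092 0.02 0 0 -0.45 1; -0.065 0.092 0.05 0 0 -0.6 1; -0.065 0.092 0.08 0 0 -0.75 1; -0.065 0.092 0.11 0 0 -0.9 1; -0.065 0.092 0.14 0 0 -1.05 1; -0.065 0.092 0.16 0 0 -1.2 1; -0.065 0.092 0.18 0 0 -1.35 1; -0.065 0.092 0.18 0.002 0.012 -1.5 1")

```text
clock: 36.65
tcp_pos: [558.8, -153.9, 106.8]
ee_rot: [[-0.993, 0.116, -0.004], [0.116, 0.993, 0.002], [0.004, 0.001, -1.0]]
ft_force: [-0.1, -0.3, -0.8]
opening: 0.2
```

Run:
```python
from h import *
f=wrist();o=st();print(ff(o['tcp_pos'])); t=C-92*ex+24*ey; rel((*t,24),1.4934)
```

```text
t 36.7 [ 559.9 -154.6  108.2] yang 1.4621 F [ 0.8 -0.2  0.6] op 0.2
(np.float64(-92.4), np.float64(26.4))
shift [-0.0006 -0.0024  0.0842] rot [ 0.0007 -0.0019 -0.0313]
```

>>> move_arm(commands="0 -0.002 0.02 0 0 -0.031 1; 0 -0.002 0.05 0 0 -0.031 1; 0 -0.002 0.075 0 0 -0.031 1; 0 -0.002 0.084 0 0 -0.031 1; -0.006 -0.002 0.084 0 0 -0.031 1; -0.01 -0.002 0.084 0 0 -0.031 1; -0.013 -0.002 0.084 0 0 -0.031 1; -0.016 -0.002 0.084 0 0 -0.031 1; -0.019 -0.002 0.084 0 0 -0.031 1; -0.021 -0.002 0.084 0 0 -0.031 1")

```text
clock: 37.7
tcp_pos: [578.3, -158.4, 24.5]
ee_rot: [[-0.997, 0.077, -0.007], [0.077, 0.997, 0.002], [0.007, 0.001, -1.0]]
ft_force: [-12.5, -0.1, 9.5]
opening: -0.2
```

Run:
```python
from h import *
o=st();print(ff(o['tcp_pos']))
```

```text
t 37.7 [ 578.3 -158.4   24.5] yang 1.4935 F [-12.5  -0.1   9.5] op -0.2
(np.float64(-73.8), np.float64(23.9))
```

>>> move_arm(commands="0.006 0 0 0 0 0 1; 0.02 0 0 0 0 0 1; 0.025 0 -0.04 0 0 0 1; 0.03 0.02 -0.09 0 0 0 1; 0.05 0.05 -0.14 0 0 0 1; 0.08 0.09 -0.19 0 0 0 0.5; 0.1 0.12 -0.23 0 0 0 0.3; 0.1 0.12 -0.24 0 0 0 0.3; 0.1 0.12 -0.24 0 0 0 0.3")

```text
clock: 38.6
tcp_pos: [490.8, -29.6, 271.7]
ee_rot: [[-0.997, 0.075, 0.005], [0.075, 0.997, -0.0], [-0.005, -0.0, -1.0]]
ft_force: [0.7, 0.1, -0.6]
opening: 57.7
```

Run:
```python
from h import *
wrist();f=wrist();o=st();cv2.imwrite("pics/af.png",f["color"]);cv2.imwrite("pics/af1.png",rect(f,570,680,-215,-70,16,5.4))
t=grab_frame("top");cv2.imwrite("pics/af2.png",t["color"])
```

```text
t 38.7 [490.1 -31.2 266.7] yang 1.4947 F [-0.1  0.3 -1.1] op 60.3
```

View pics/af1.png

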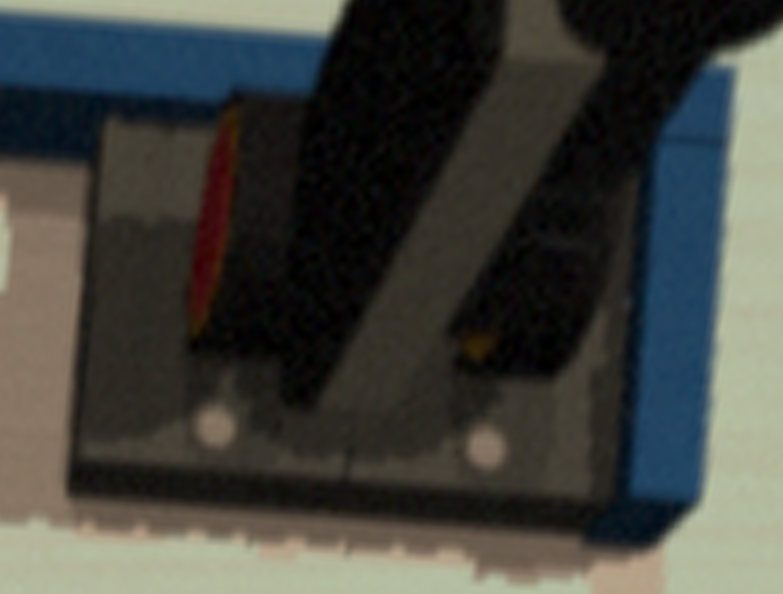

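View pics/af.png

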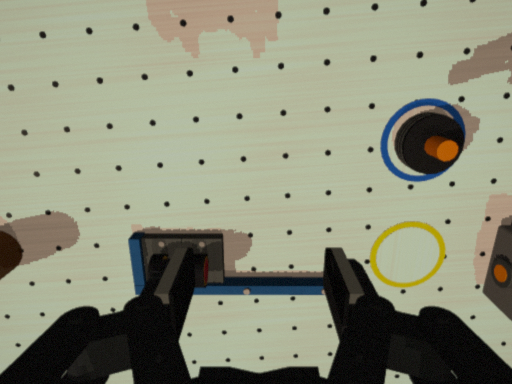

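View pics/af2.png

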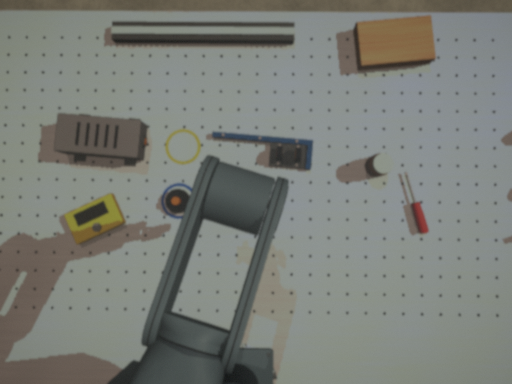

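Run:
```python
from h import *
f=wrist(); st(); rings(f); job.close_job()
```

```text
t 38.8 [489.3 -31.8 264.4] yang 1.4931 F [-0.  -0.6 -0.1] op 59.8
yellow [ 371  224   77   68 1294] (array([645.7, 153.2]), np.float64(45.3), np.int64(1294))
blue [ 382  101   85   83 1138] (array([495.7, 161.6]), np.float64(45.2), np.int64(1137))
blue [129 243  16  54 523] (array([ 631.8, -208.5]), np.float64(23.6), np.int64(177))
blue [ 192  289  133    9 1058] (array([698.7, -46.2]), np.float64(53.9), np.int64(155))
knob [428 143  32  21 425] (array([494.4, 157.9]), np.float64(23.12489154112443))
knob [497 268  15  17 168] (array([643.1, 235.7]), np.float64(14.27299292922217))
the job is handed in; nothing more can be done
```

The job is handed in at about 39 s of the 210 s, with no verdict reported. I saw no rule broken, and by my checks all three steps and the end state were met.

- **Pot to the yellow ring:** I slid it by the knob and it stood about 1 mm from the centre. It stayed there while the carriers were packed.
- **Carriers:** only two were present, amber and red. I turned each one, set it down against the long fence and end stop, then pushed it low and square (about 12–13 N). The view at 29 s, with the pot still on the yellow ring, showed both flush and tight.
- **Pot back to the blue ring:** I slid it back the same way. The best view after I let go put it about 0.5 mm from the centre. The last, oblique view gave about 4 mm, because part of the knob's side was counted along with its top.
- **One disturbance:** between 29 s and 35 s the amber carrier was knocked about 3.5 mm off the long fence. I pushed it back to the same stop position; the last wrist and top pictures show the row in line and tight again. The gripper hid part of the row in the close view.
- **Unconfirmed:** step 2 relies on my 29 s picture, taken before the knock. I did not take the pot back to the yellow ring to repeat it.

In the last top view the screwdriver, jar and meter stood where they began. At hand-in the arm was clear of everything.

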